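# Clean out a plaster mould, refit its cover and gauge the slot

## Task

Lift the cover board off the mould and lay it flat on the cork mat, then use the scraper block to push every plaster chip along the trough into the catch tray, without touching the chips on the mould with the fingers. Seat the cover fully back on its two pins and let go, then check it with the gauge: slide the blade into the slot under the cover's robot-side edge until its stop meets the cover. Finish with the cover still seated, the chips in the tray and the gauge and the scraper lying the right way up on the rubber mat, and do not shove the other things on the table about.

Things in the scene. Friction and masses are not known exactly. Their poses are not given: they have to be found in the camera images.
- mould: The mould: a fixed pale plaster block. Origin on the table under the middle of the cover's seat; x points away from the robot (yaw within 0.2 rad). Its top, the land, is 42 mm high, x -115 to +65, y -90 to +90 mm. The seated cover fills x -65 to +65, y -90 to +90; the land in front of it (x -115 to -65) stays bare as an apron for the gauge
- trough (a point): middle of the trough's floor, 30 mm above the table (12 mm below the land), at mould x = y = 0; axes as the mould's. The trough is 70 mm wide (x -35 to +35) and runs along y: closed at the +y end by a 10 mm wall as high as the land (y +80 to +90), open over the tray at the -y end (y = -90 mm)
- pin0 (a point): top of a brass pin on the mould, 10 mm in diameter, round top, standing 15 mm above the land at mould x -50, y +60 mm; an equal pin stands at mould x +50, y -60 mm
- slot (a point): the mouth of the slot: on the land (42 mm high), in the middle of the seated cover's robot-side edge (mould x -65, y 0); axes as the mould's, so the blade goes in along +x. The slot is a channel 42 mm wide and 9 mm high in the cover's underside that runs right through along the cover's x at its y = 0
- tray: open aluminium catch tray fixed against the mould's -y end, below the trough's open end: 120 mm (x) by 100 mm (y), walls 4 mm thick and 26 mm high. Origin on the table under its centre (mould x 0, y -140 mm); axes as the mould's
- cover: loose plywood cover board, 130 mm (x) by 180 mm (y) by 20 mm, about 0.4 kg, at the start on the mould's pins. Origin at the centre of its underside (42 mm high when seated). Two square through holes, 14 mm wide, at (-50, +60) and (+50, -60) mm fit the pins, also when turned by 180 degrees
- handle (a point): middle of the top of the cover's handle, a wooden batten standing on the cover's middle: 80 mm along the cover's x, 14 mm thick in y, 34 mm high (20 to 54 mm above the underside)
- cork_mat: thin cork mat (no thickness to speak of) lying on the table on one side of the mould, 200 mm (x) by 210 mm (y), empty; origin at its centre, no yaw. Which side varies
- tool_mat: thin black rubber mat (no thickness to speak of) on the table on the other side, 210 by 210 mm, with the scraper and the gauge on it; origin at its centre, no yaw
- scraper: loose wooden scraper block: foot 62 mm (x) by 40 mm (y) by 14 mm, with an upright grip in the middle 44 mm along x, 14 mm thick in y, from 14 to 58 mm high. About 0.11 kg. Origin at the centre of its underside; its 62 mm length fits across the 70 mm trough when its x is along the mould's x (either way round)
- gauge: loose steel gauge lying flat, 0.17 kg: blade 36 mm wide (y), 5 mm thick, x -40 to +75 mm; a cross bar, the stop, 64 mm wide and 16 mm high, at x 37 to 45 mm. Origin on the underside below the middle of the grip; x points to the tip. Fully in, the stop touches the cover's edge with 30 mm of blade in the slot
- gauge_grip (a point): middle of the top of the gauge's black upright grip: 40 mm along the gauge's x, 12 mm thick in y, from 5 to 45 mm above the underside, right above the gauge's origin
- gauge_tip (a point): middle of the blade's tip, on its underside: 75 mm along the gauge's x
- chip0: loose ochre plaster chip, about 16 to 22 mm long, 15 mm wide, 8 to 9 mm high, 15 g, on the trough's floor under the cover at the start (may be absent); origin at the centre of its underside
- chip1: loose ochre plaster chip, about 16 to 22 mm long, 15 mm wide, 8 to 9 mm high, 15 g, on the trough's floor under the cover at the start (may be absent); origin at the centre of its underside
- chip2: loose ochre plaster chip, about 16 to 22 mm long, 15 mm wide, 8 to 9 mm high, 15 g, on the trough's floor under the cover at the start (may be absent); origin at the centre of its underside
- chip3: loose ochre plaster chip, about 16 to 22 mm long, 15 mm wide, 8 to 9 mm high, 15 g, on the trough's floor under the cover at the start (may be absent); origin at the centre of its underside
- chip4: loose ochre plaster chip, about 16 to 22 mm long, 15 mm wide, 8 to 9 mm high, 15 g, on the trough's floor under the cover at the start (may be absent); origin at the centre of its underside
- cup: bystander: open cardboard cup, 72 mm wide, 95 mm high; origin under its centre
- jar: bystander: amber jar, 76 mm wide, 100 mm high; origin under its centre
- tape: bystander: roll of brown tape lying flat, 90 mm wide, 45 mm high; origin under its centre
- piece0: bystander: ochre carved mould piece, 85 by 50 by 50 mm; origin under its centre
- piece2: bystander: ochre carved mould piece, 90 by 50 by 55 mm; origin under its centre
There are look-alikes about, which are no part of the job. Of the things that look like the cover, the smallest one is meant.

How it is judged:
By the outcome, as a careful person would: the job done as asked, in the order asked, and still so for the second after the job is handed in, with the robot touching nothing.
Of chip0, chip1, chip2, chip3, chip4 only 2 to 5 are there at a start; the rules pass over those that are not, and their reading is None.
At some moment in a run one of scraper, gauge may be knocked a few centimetres aside while the robot is not near it.
Once in a run the grip may slacken for a moment while it holds something.
It also fails if it takes over 200 s, if anything falls off the work surface, if the arm or the gripper's body presses on something with over 40 N, if the wrist force passes 120 N, or if a joint passes its speed limit or range.

## Robot

A 6-joint arm with a two-finger parallel gripper is mounted at the origin on the work surface. World frame = base frame: x ahead of the robot, y to its left, z up, the work surface at z = 0. Lengths are in m, angles in rad, forces in N, time in s.
With the tool pointing down it reaches from about 0.25 to 0.8 m from the base axis. Payload 8.5 kg.
Tool frame: the origin (TCP) lies at the very end of the fingers, on their centre line; the grasp point (between the pads) lies 19 mm behind it; z points along the fingers, y is the direction in which the jaws open and shut (so a half turn about z gives the same grasp; the last joint's range is limited). The gripper opens to 85 mm and grips with 20 to 120 N. Pads are 22 mm wide; open, the fingers measure 114 mm over their backs; the gripper's body (76 mm by 85 mm) begins 54 mm behind the grasp point. The pads swing forward as they close: fully open they stand 13 mm farther back than shut.
Start: joints at [1.347, 0.238, -0.013, 1.319, 0, 1.571], TCP at [0.117, 0.512, 0.231] pointing down, gripper open.
Joint ranges: [-2.66, 2.66], [-1.03, 1.9], [-1.14, 1.46], [-1.82, 2.27], [-1.45, 1.34], [-3.14, 3.14]. Speed limits (rad/s): [2.22, 2.22, 2.79, 3.14, 3.14, 3.14].

## Interface

Orientations are given as a unit quaternion [w, x, y, z].
In Python, from bench import * gives the robot as it stands.
- The arm moves only by the tool carry_out, never from a script. Its argument "moves" is a list that holds one entry, the list of rows, each a list of 7 numbers: the closure, from -1 (fully open) to 1 (shut), then the shift along the tool's x, y, z scaled (see below), then the turn, a rotation vector about the tool's x, y, z scaled (see below). A call has 1 to 12 rows; each row shifts and turns the pose as measured when the row begins, along the tool's axes as they then stand; what a row does not reach is not made up. The controller multiplies each number of a shift by 0.04 m and each number of a turn by 0.15 rad. A row lasts 1/10 s, in which the tool goes at most 50 mm and 8.59 degrees, less where a joint would pass 70% of its speed; a pose out of reach is approached as far as the arm can. A call with a number of a shift or a turn outside -1 to 1 is refused whole. A call with a gripper value outside its range is refused whole. The fingers move at their own pace and stop on an object; the grip force is fixed at half the most. Time passes only in rows, so rows that do not move let the fingers close. It gives the time, the measured TCP pose, the force and the opening at its end, in the units of the state.
- get_state(): the state, without advancing time (a new reading comes with each control period).
- read_camera(name): name is "scene" or "top"; returns a dict with "img" (420x560x3 uint8, red, green, blue), "fx", "fy", "cx", "cy" (pixels), "k1" (the pictures are not rectified: a ray, as slopes to the right and down, at radius r is drawn at 1 + k1 r^2 times it, then the intrinsics apply), "R" (3x3) and "t" (3): a world point X has camera coordinates R X + t. Camera axes: x right, y down, z forward; pixel columns grow to the right and rows downward; lengths in m; the calibration is good to about 2 mm. A picture is of the moment at which its call begins. There is no depth.
- sign_off(): hands the job in, once; it reports no verdict.
The state is a dict: "t": time; "joint_pos": joint angles; "qd": joint speeds; "effort": joint torques, N m; "tool_pos": TCP position; "ee_rot": TCP orientation; "contact_force": force on the tool from outside, world axes, zero at the start; "wrist_torque": the same for the moment, N m; "gripper_width": finger opening in m.
Only numpy, scipy, OpenCV 4.12 (cv2) and the standard library are available. Lean on these libraries where they do the work, as an engineer would, in place of code of your own. Each camera call takes 0.05 s, during which the arm holds its last target.

## Working session

There is one attempt and no reset: what is moved stays moved. The work goes in short steps, Python scripts to look and compute and a tool call to move; the robot and the scene stay as the last step left them, time stands still between calls to the robot, and variables do not carry over. Pictures are saved under pics/ and viewed, and the job is handed in when it is done.

Besides the shell and the picture viewer there is one more tool, called as name([rows], argument=value, ...), one row to a line, values as JSON. carry_out: Moves the arm, as the interface text tells. Shifts and turns lie within -1 to 1; 1 stands for 0.04 m of shift or 0.15 rad of turn. Its arguments: {"type":"object","properties":{"moves":{"type":"array"}},"required":["moves"]}

```bash
ls; mkdir -p pics
python3 - <<'E'
from bench import *
import cv2
print(get_state())
for n in("scene","top"):
    c=read_camera(n); cv2.imwrite(f"pics/{n}0.png",c["img"][:,:,::-1]); print(n,{k:c[k] for k in c if k!="img"})
E
```

```text
pics
{'t': 0.0, 'joint_pos': array([ 1.34701324e+00,  2.38742604e-01, -1.42445775e-02,  1.31919110e+00,
       -1.10080298e-05,  1.57082015e+00]), 'qd': array([-1.57972715e-03, -1.66871572e-04,  1.75566765e-04, -4.13282750e-04,
        6.97612487e-05, -1.06032685e-03]), 'effort': array([-1.62438479e-03, -5.38774431e+01,  3.46439517e+01,  1.83905032e-02,
       -2.67371961e-04, -1.86642774e-05]), 'tool_pos': array([0.11642066, 0.5115102 , 0.23070141]), 'ee_rot': array([-7.16756652e-05,  1.11670021e-01,  9.93745103e-01, -6.87273184e-04]), 'contact_force': array([ 0.58151873,  0.17145038, -0.15679975]), 'wrist_torque': array([ 0.00507667, -0.00283946,  0.01317055]), 'gripper_width': 0.08537799990329424}
scene {'fx': 473.67754544713637, 'fy': 473.67754544713637, 'cx': 285.1139623533786, 'cy': 206.54525307661706, 'k1': -0.13113452865914768, 'R': array([[ 0.4888742 ,  0.87233533,  0.00575217],
       [ 0.5776589 , -0.31877651, -0.75145974],
       [-0.65369122,  0.37069207, -0.65975388]]), 't': array([-0.22889841, -0.20326243,  1.85345334])}
top {'fx': 446.0621691106705, 'fy': 446.0621691106705, 'cx': 281.03182126498695, 'cy': 215.13786060429618, 'k1': -0.009008060984720507, 'R': array([[ 0.15749747, -0.98750737,  0.00487187],
       [-0.96532941, -0.15499652, -0.21003623],
       [ 0.20816745,  0.02837722, -0.97768146]]), 't': array([-0.06948236,  0.51439907,  1.07920787])}
```

View pics/scene0.png

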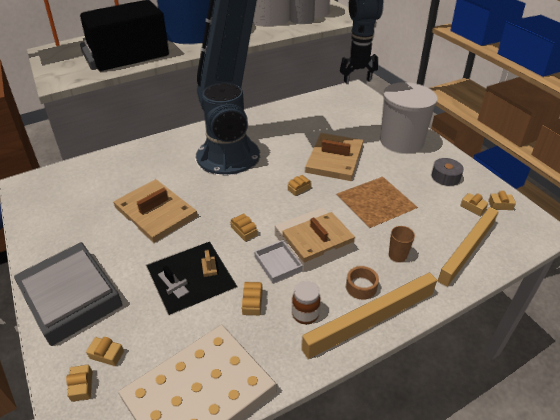

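View pics/top0.png

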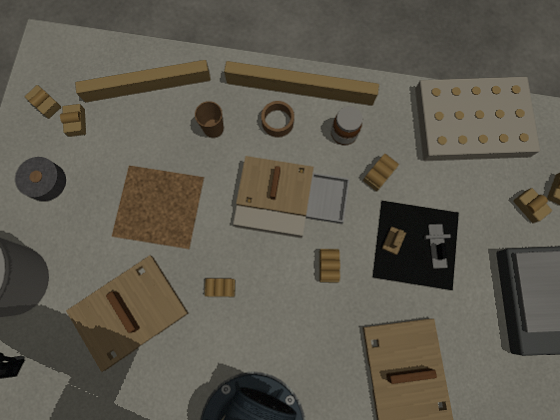

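Candidates for the cover, all in the top picture: (275,187) on the pale mould next to the tray, (127,312) and (408,370) on the table. The two on the table are larger, so I choose (275,187) and check it in a crop.

```bash
cat > h.py <<'E'
from bench import *
import numpy as np, cv2
from scipy.spatial.transform import Rotation as Ro
def K(c): return np.array([[c["fx"],0,c["cx"]],[0,c["fy"],c["cy"]],[0,0,1]]), np.array([c["k1"],0,0,0.])
def pix2plane(c,uv,z):
    k,d=K(c); uv=np.array(uv,float).reshape(-1,1,2)
    n=cv2.undistortPoints(uv,k,d).reshape(-1,2); n=np.c_[n,np.ones(len(n))]
    R=np.array(c["R"]); C=-R.T@c["t"]; D=n@R
    return C+D*((z-C[2])/D[:,2])[:,None]
def proj(c,X):
    k,d=K(c); R=np.array(c["R"]); r,_=cv2.Rodrigues(R)
    return cv2.projectPoints(np.array(X,float).reshape(-1,1,3),r,np.array(c["t"],float),k,d)[0].reshape(-1,2)
def tri(c1,p1,c2,p2):
    A=[];b=[]
    for c,p in((c1,p1),(c2,p2)):
        P=pix2plane(c,p,0)[0]; C=-np.array(c["R"]).T@c["t"]; d=(P-C)/np.linalg.norm(P-C); M=np.eye(3)-np.outer(d,d); A.append(M);b.append(M@C)
    X=np.linalg.solve(A[0]+A[1],b[0]+b[1]); return X
def crop(c,x0,y0,w,h,s,name,marks=None):
    im=c["img"][y0:y0+h,x0:x0+w,::-1]; im=cv2.resize(im,None,fx=s,fy=s,interpolation=cv2.INTER_CUBIC)
    if marks is not None:
        for u,v in marks: cv2.circle(im,(int((u-x0+.5)*s),int((v-y0+.5)*s)),2,(0,0,255),-1)
    cv2.imwrite("pics/"+name,im)
def st():
    s=get_state(); q=s["ee_rot"]; r=Ro.from_quat([q[1],q[2],q[3],q[0]]).as_matrix()
    return s,r
def plan(goal,yaw=None,tilt=True):
    """shift in tool axes (in 0.04 units) and turn (0.15 units) to goal TCP; yaw = world angle of tool y axis (jaw dir), mod pi, tool down"""
    s,r=st(); d=r.T@(np.array(goal)-s["tool_pos"])/0.04
    cur=np.arctan2(r[1,1],r[0,1])
    out=[np.round(d,2)]
    if yaw is not None:
        best=None
        for y in(yaw,yaw+np.pi):
            Y=np.array([np.cos(y),np.sin(y),0]);Z=np.array([0,0,-1.]);X=np.cross(Y,Z)
            G=np.c_[X,Y,Z]; rv=Ro.from_matrix(r.T@G).as_rotvec()/0.15
            out.append(np.round(rv,2))
    print("pos",np.round(s["tool_pos"],4),"t",round(s["t"],2),"yawY",round(cur,3),"tiltz",np.round(r[:,2],3),"j6",round(s["joint_pos"][5],2),"w",round(s["gripper_width"],4),"F",np.round(s["contact_force"],1))
    print("plan",out)
E
python3 - <<'E'
from h import *
c=read_camera("top"); crop(c,220,140,140,105,5.5,"mould_top.png")
c2=read_camera("scene"); crop(c2,240,190,140,105,5.5,"mould_sc.png")
crop(c,365,195,105,100,6,"tool_top.png"); crop(c2,140,230,105,85,6,"tool_sc.png")
E
```

```text
(no output)
```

View pics/mould_top.png

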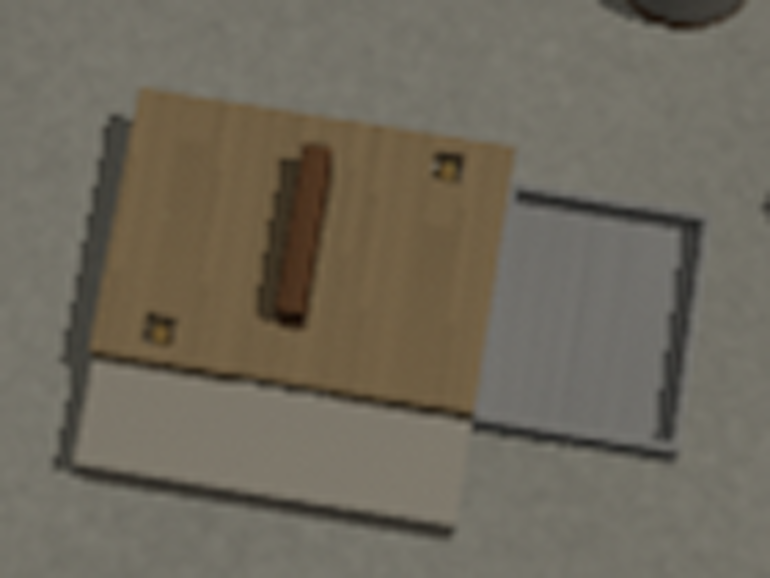

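View pics/mould_sc.png

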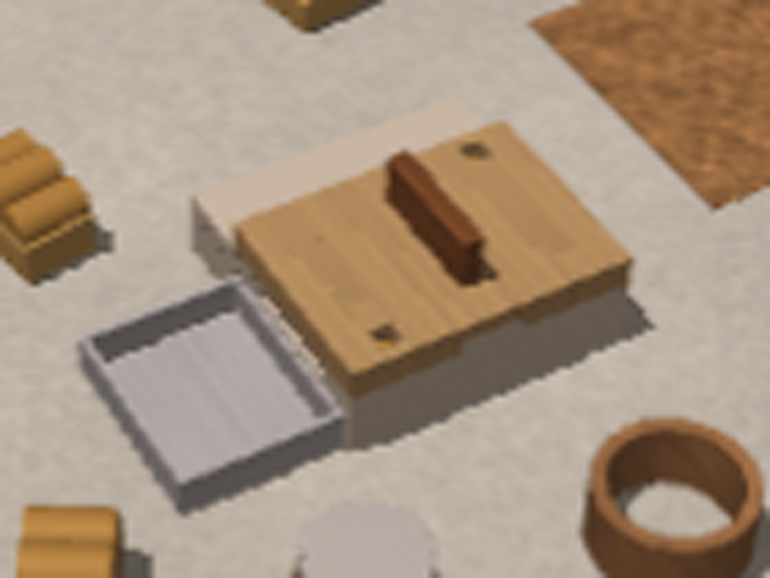

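View pics/tool_top.png

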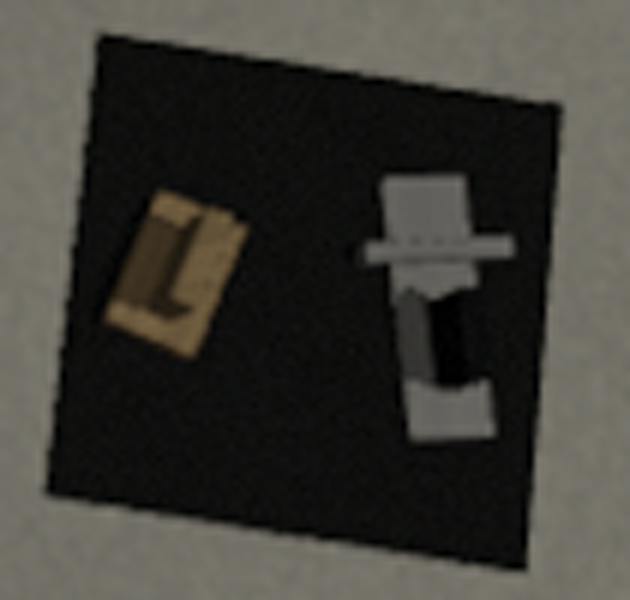

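View pics/tool_sc.png

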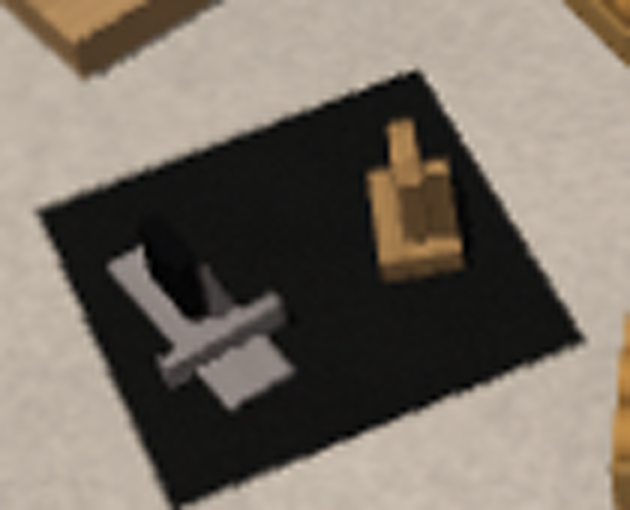

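The close crop shows the plywood cover on the pale mould, with brass visible in both holes, its apron on the robot side and the tray to the right. Next I measure the cover, cork mat, scraper and gauge.

```bash
cat >> h.py <<'E'
def cp(p,x0,y0,s): return (np.array(p,float)+.5)/s-.5+np.array([x0,y0])
E
python3 - <<'E'
from h import *
np.set_printoptions(precision=4,suppress=True)
c=read_camera("top"); c2=read_camera("scene")
def rep(name,P):
    P=np.array(P); print(name,"\n",P,"ctr",P.mean(0),"edges",np.linalg.norm(P-np.roll(P,-1,0),axis=1))
    return P
P=rep("cover top",pix2plane(c,cp([(137,90),(515,148),(472,415),(93,352)],220,140,5.5),.062))
d=P[0]-P[3]+P[1]-P[2]; e=P[0]-P[1]+P[3]-P[2]; print("yaw",np.arctan2(d[1],d[0]),np.arctan2(-e[0],e[1]))
P=rep("cover sc",pix2plane(c2,cp([(633,262),(350,377),(236,228),(505,122)],240,190,5.5),.062))
d=P[0]-P[3]+P[1]-P[2]; e=P[0]-P[1]+P[3]-P[2]; print("yaw",np.arctan2(d[1],d[0]),np.arctan2(-e[0],e[1]))
P=rep("handle top",pix2plane(c,cp([(303,145),(330,147),(304,318),(277,315)],220,140,5.5),.096))
P=rep("handle sc",pix2plane(c2,cp([(388,158),(405,152),(484,238),(462,248)],240,190,5.5),.096))
P=rep("land apron corner",pix2plane(c,cp([(75,465),(452,527)],220,140,5.5),.042))
P=rep("cork top",pix2plane(c,[(127,167),(204,177),(190,248),(113,238)],0))
P=rep("toolmat",pix2plane(c,cp([(98,34),(560,104),(526,572),(46,493)],365,195,6),0))
P=rep("scraper foot top",pix2plane(c,cp([(158,188),(250,228),(195,360),(103,320)],365,195,6),.014))
P=rep("scraper grip sc",pix2plane(c2,cp([(388,120),(413,120)],140,230,6),.058))
P=rep("gauge",pix2plane(c,cp([(380,175),(465,172),(495,437),(411,441)],365,195,6),.005))
P=rep("gauge bar",pix2plane(c,cp([(364,243),(514,235),(516,257),(366,263)],365,195,6),.016))
P=rep("gauge grip top",pix2plane(c,cp([(428,296),(464,292),(470,382),(436,386)],365,195,6),.045))
s=get_state();print(s["t"])
E
```

```text
cover top 
 [[ 0.6577  0.131   0.062 ]
 [ 0.6577 -0.0495  0.062 ]
 [ 0.5274 -0.0483  0.062 ]
 [ 0.5291  0.1288  0.062 ]] ctr [0.593  0.0405 0.062 ] edges [0.1805 0.1303 0.1771 0.1287]
yaw 0.0037828564124672928 -0.00470728812383599
cover sc 
 [[ 0.6649  0.1303  0.062 ]
 [ 0.6624 -0.0494  0.062 ]
 [ 0.5358 -0.0474  0.062 ]
 [ 0.5344  0.1322  0.062 ]] ctr [0.5994 0.0414 0.062 ] edges [0.1798 0.1266 0.1796 0.1305]
yaw -0.01506490521028546 -0.0032153088265644606
handle top 
 [[0.6322 0.0471 0.096 ]
 [0.6332 0.0348 0.096 ]
 [0.5519 0.0336 0.096 ]
 [0.5514 0.0458 0.096 ]] ctr [0.5922 0.0403 0.096 ] edges [0.0123 0.0813 0.0122 0.0808]
handle sc 
 [[0.5585 0.0359 0.096 ]
 [0.5589 0.0467 0.096 ]
 [0.6372 0.0479 0.096 ]
 [0.6379 0.0335 0.096 ]] ctr [0.5981 0.041  0.096 ] edges [0.0108 0.0783 0.0144 0.0794]
land apron corner 
 [[ 0.479   0.1301  0.042 ]
 [ 0.4779 -0.0474  0.042 ]] ctr [0.4784 0.0413 0.042 ] edges [0.1776 0.1776]
cork top 
 [[0.5967 0.4506 0.    ]
 [0.602  0.2376 0.    ]
 [0.4056 0.2363 0.    ]
 [0.3994 0.4421 0.    ]] ctr [0.5009 0.3416 0.    ] edges [0.2131 0.1965 0.2059 0.1974
[... 371 characters left out ...]
7 0.0641]
scraper grip sc 
 [[ 0.4894 -0.2855  0.058 ]
 [ 0.4953 -0.2747  0.058 ]] ctr [ 0.4924 -0.2801  0.058 ] edges [0.0123 0.0123]
gauge 
 [[ 0.5682 -0.3742  0.005 ]
 [ 0.5755 -0.4114  0.005 ]
 [ 0.4607 -0.434   0.005 ]
 [ 0.4532 -0.398   0.005 ]] ctr [ 0.5144 -0.4044  0.005 ] edges [0.0379 0.117  0.0367 0.1174]
gauge bar 
 [[ 0.5343 -0.3667  0.016 ]
 [ 0.5482 -0.4312  0.016 ]
 [ 0.5386 -0.4328  0.016 ]
 [ 0.5256 -0.3683  0.016 ]] ctr [ 0.5367 -0.3997  0.016 ] edges [0.066  0.0097 0.0658 0.0088]
gauge grip top 
 [[ 0.5096 -0.3868  0.045 ]
 [ 0.5137 -0.4017  0.045 ]
 [ 0.4759 -0.4074  0.045 ]
 [ 0.472  -0.3934  0.045 ]] ctr [ 0.4928 -0.3973  0.045 ] edges [0.0155 0.0382 0.0146 0.0381]
0.3
```

Run:
```python
from h import *
plan((.596,.041,.2),np.pi/2)
```

```text
pos [0.1165 0.5117 0.2311] t 0.3 yawY 1.347 tiltz [-0.    -0.001 -1.   ] j6 1.57 w 0.0856 F [ 0.6 -0.1 -0.5]
plan [array([-14.3 ,  -8.81,   0.78]), array([-0.  , -0.  , -1.49]), array([-0.000e+00,  1.000e-02,  1.945e+01])]
```

carry_out([
  [[-1, 0, 0, 0, 0, 0, -0.75], [-1, 0, 0, 0, 0, 0, -0.74], [-1, -0.8, -0.8, 0, 0, 0, 0], [-1, -0.8, -0.8, 0, 0, 0, 0], [-1, -0.8, -0.8, 0, 0, 0, 0], [-1, -0.8, -0.8, 0, 0, 0, 0], [-1, -0.8, -0.8, 0, 0, 0, 0], [-1, -0.8, -0.8, 0, 0, 0, 0], [-1, -0.8, -0.8, 0, 0, 0, 0], [-1, -0.8, -0.8, 0, 0, 0, 0], [-1, -0.8, -0.8, 0, 0, 0, 0], [-1, -0.8, -0.8, 0, 0, 0, 0]],
])

```text
t: 1.5
tool_pos: [0.4479, 0.1877, 0.2306]
ee_rot: [0.001, -0.01, 1.0, 0.001]
contact_force: [-0.3, -0.1, -0.4]
gripper_width: 0.0854
```

Run:
```python
from h import *
plan((.596,.041,.2),np.pi/2)
```

```text
pos [0.4479 0.1877 0.2306] t 1.5 yawY 1.591 tiltz [ 0.002  0.002 -1.   ] j6 0.38 w 0.0854 F [-0.3 -0.1 -0.4]
plan [array([-3.62, -3.74,  0.77]), array([0.01, 0.01, 0.13]), array([-2.000e-02,  2.000e-02, -2.081e+01])]
```

carry_out([
  [[-1, -0.7, -0.72, 0.15, 0, 0, 0.13], [-1, -0.7, -0.72, 0.15, 0, 0, 0], [-1, -0.7, -0.72, 0.15, 0, 0, 0], [-1, -0.7, -0.72, 0.15, 0, 0, 0], [-1, -0.7, -0.72, 0.15, 0, 0, 0], [-1, 0, 0, 0, 0, 0, 0], [-1, 0, 0, 0, 0, 0, 0]],
])

```text
t: 2.2
tool_pos: [0.5973, 0.0319, 0.1984]
ee_rot: [0.002, 0.004, 1.0, 0.001]
contact_force: [0.3, 1.1, 1.3]
gripper_width: 0.0854
```

Run:
```python
from h import *
plan((.596,.041,.068),np.pi/2)
c=read_camera("top"); crop(c,180,120,200,150,4,"a1.png")
c=read_camera("scene"); crop(c,220,150,200,150,4,"a2.png")
```

```text
pos [0.5973 0.0319 0.1984] t 2.2 yawY 1.563 tiltz [ 0.003  0.002 -1.   ] j6 0.06 w 0.0854 F [0.3 1.1 1.3]
plan [array([0.04, 0.22, 3.26]), array([ 0.01,  0.02, -0.05]), array([ 3.000e-02, -2.000e-02,  2.089e+01])]
```

View pics/a2.png

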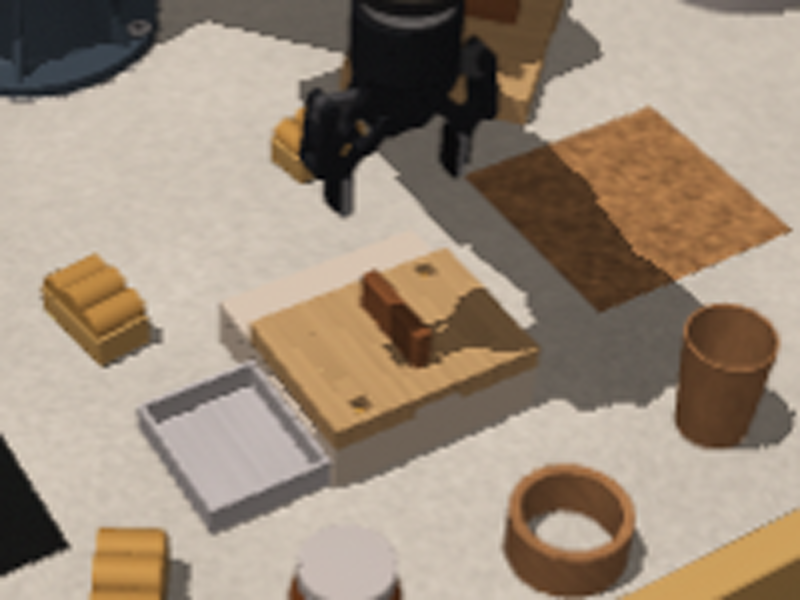

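The gripper hangs open above the cover with the jaws across the handle. I descend slowly.

carry_out([
  [[-1, 0, 0.15, 0.6, 0, 0, -0.05], [-1, 0, 0.07, 0.6, 0, 0, 0], [-1, 0, 0, 0.6, 0, 0, 0], [-1, 0, 0, 0.4, 0, 0, 0], [-1, 0, 0, 0.2, 0, 0, 0], [-1, 0, 0, 0, 0, 0, 0], [-1, 0, 0, 0, 0, 0, 0]],
])

```text
t: 3.0
tool_pos: [0.5947, 0.0493, 0.1048]
ee_rot: [0.005, -0.006, 1.0, 0.002]
contact_force: [0.0, 0.3, -0.6]
gripper_width: 0.0851
```

Run:
```python
from h import *
plan((.596,.041,.068),np.pi/2)
```

```text
pos [0.5947 0.0493 0.1048] t 3.0 yawY 1.582 tiltz [ 0.009  0.004 -1.   ] j6 0.07 w 0.0851 F [ 0.   0.3 -0.6]
plan [array([-0.02, -0.21,  0.92]), array([0.02, 0.06, 0.07]), array([ -0.1 ,   0.04, -20.87])]
```

carry_out([
  [[-1, 0, -0.2, 0, 0, 0.06, 0.07], [-1, 0, 0, 0, 0, 0, 0], [-1, 0, 0, 0, 0, 0, 0], [-1, 0, 0, 0, 0, 0, 0]],
])

```text
t: 3.4
tool_pos: [0.5964, 0.0407, 0.1078]
ee_rot: [0.002, 0.0, 1.0, 0.002]
contact_force: [-0.6, -0.1, -0.5]
gripper_width: 0.0855
```

Run:
```python
from h import *
plan((.596,.041,.068),np.pi/2)
```

```text
pos [0.5964 0.0407 0.1078] t 3.4 yawY 1.571 tiltz [ 0.004  0.004 -1.   ] j6 0.07 w 0.0855 F [-0.6 -0.1 -0.5]
plan [array([0.01, 0.  , 0.99]), array([ 0.02,  0.03, -0.  ]), array([ 0.04, -0.04, 20.94])]
```

carry_out([
  [[-1, 0, 0, 0.25, 0, 0.03, 0], [-1, 0, 0, 0.25, 0, 0, 0], [-1, 0, 0, 0.25, 0, 0, 0], [-1, 0, 0, 0.1, 0, 0, 0], [-1, 0, 0, 0, 0, 0, 0], [-1, 0, 0, 0, 0, 0, 0]],
])

```text
t: 4.0
tool_pos: [0.5957, 0.0407, 0.0696]
ee_rot: [-0.001, 0.0, 1.0, 0.002]
contact_force: [0.7, -0.7, -0.4]
gripper_width: 0.0853
```

Run:
```python
from h import *
plan((.596,.041,.068),np.pi/2)
```

```text
pos [0.5957 0.0407 0.0696] t 4.0 yawY 1.57 tiltz [-0.003  0.004 -1.   ] j6 0.07 w 0.0853 F [ 0.7 -0.7 -0.4]
plan [array([-0.01,  0.01,  0.04]), array([ 0.02, -0.02, -0.  ]), array([-0.03, -0.04, 20.94])]
```

Close.

carry_out([
  [[1, 0, 0, 0, 0, 0, 0], [1, 0, 0, 0, 0, 0, 0], [1, 0, 0, 0, 0, 0, 0], [1, 0, 0, 0, 0, 0, 0], [1, 0, 0, 0, 0, 0, 0], [1, 0, 0, 0, 0, 0, 0], [1, 0, 0, 0, 0, 0, 0], [1, 0, 0, 0, 0, 0, 0]],
])

```text
t: 4.8
tool_pos: [0.5965, 0.041, 0.0709]
ee_rot: [-0.0, 0.0, 1.0, 0.002]
contact_force: [0.6, 1.0, -0.2]
gripper_width: 0.013
```

Run:
```python
from h import *
plan((.596,.041,.068),np.pi/2)
```

```text
pos [0.5965 0.041  0.0709] t 4.8 yawY 1.571 tiltz [-0.     0.004 -1.   ] j6 0.07 w 0.013 F [ 0.6  1.  -0.2]
plan [array([ 0.01, -0.  ,  0.07]), array([ 0.03, -0.  , -0.  ]), array([-0.  , -0.04, 20.94])]
```

carry_out([
  [[1, 0, 0, -0.2, 0, 0, 0], [1, 0, 0, -0.3, 0, 0, 0], [1, 0, 0, -0.4, 0, 0, 0], [1, 0, 0, -0.5, 0, 0, 0], [1, 0, 0, -0.5, 0, 0, 0], [1, 0, 0, -0.5, 0, 0, 0], [1, 0, 0, -0.3, 0, 0, 0], [1, 0, 0, 0, 0, 0, 0], [1, 0, 0, 0, 0, 0, 0]],
])

```text
t: 5.7
tool_pos: [0.5949, 0.0401, 0.1873]
ee_rot: [-0.001, 0.0, 1.0, 0.002]
contact_force: [0.2, -0.1, -4.7]
gripper_width: 0.0127
```

Run:
```python
from h import *
plan((.5,.342,.15),np.pi/2)
c=read_camera("top"); crop(c,180,120,200,150,4,"b1.png")
c=read_camera("scene"); crop(c,220,130,200,150,4,"b2.png")
```

```text
pos [0.5949 0.0401 0.1873] t 5.7 yawY 1.57 tiltz [-0.003  0.004 -1.   ] j6 0.07 w 0.0127 F [ 0.2 -0.1 -4.7]
plan [array([2.37, 7.54, 0.97]), array([ 0.02, -0.02, -0.  ]), array([-0.03, -0.04, 20.94])]
```

View pics/b2.png

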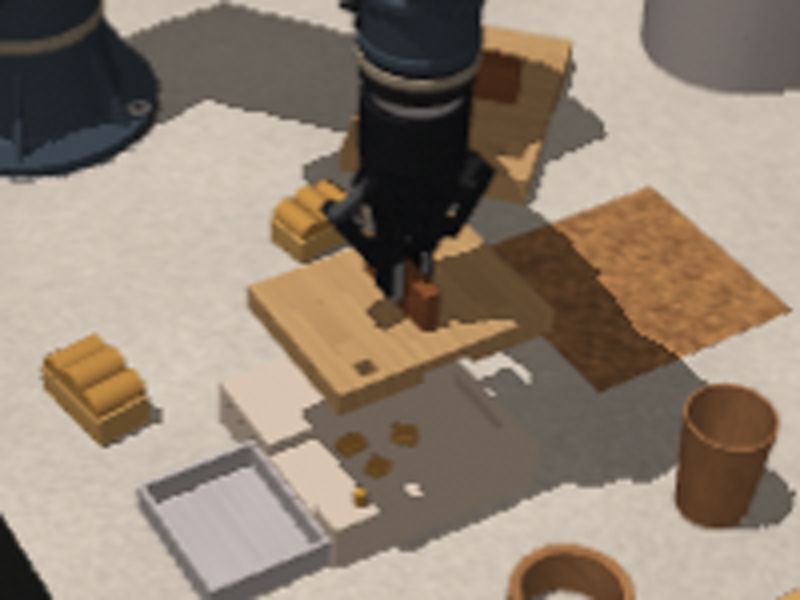

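View pics/b1.png

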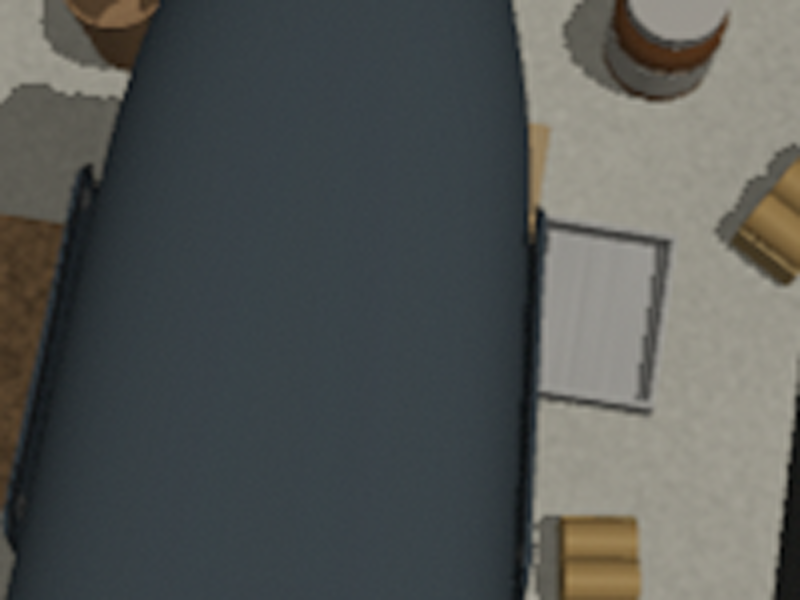

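The cover is off and hangs level in the grip. The scene picture shows at least three chips, at crop (350,443), (404,432) and (377,465). Next I carry the cover to the cork mat.

carry_out([
  [[1, 0.1, 0.3, 0, 0, 0, 0], [1, 0.2, 0.6, 0, 0, 0, 0], [1, 0.25, 0.8, 0, 0, 0, 0], [1, 0.25, 0.8, 0, 0, 0, 0], [1, 0.25, 0.8, 0, 0, 0, 0], [1, 0.25, 0.8, 0, 0, 0, 0], [1, 0.25, 0.8, 0, 0, 0, 0], [1, 0.25, 0.8, 0, 0, 0, 0], [1, 0.2, 0.6, 0, 0, 0, 0], [1, 0.1, 0.3, 0, 0, 0, 0], [1, 0, 0, 0, 0, 0, 0], [1, 0, 0, 0, 0, 0, 0]],
])

```text
t: 7.0
tool_pos: [0.4995, 0.3174, 0.1787]
ee_rot: [-0.009, 0.0, 1.0, -0.0]
contact_force: [-0.4, 0.4, -3.3]
gripper_width: 0.0127
```

Run:
```python
from h import *
plan((.503,.342,.10),np.pi/2)
c=read_camera("top"); crop(c,100,140,260,120,3,"c1.png")
c=read_camera("scene"); crop(c,220,110,220,160,3.6,"c2.png")
```

```text
pos [0.4995 0.3174 0.1787] t 7.0 yawY 1.57 tiltz [-0.019 -0.001 -1.   ] j6 0.56 w 0.0127 F [-0.4  0.4 -3.3]
plan [array([-0.12,  0.62,  1.97]), array([-0.01, -0.13, -0.  ]), array([-2.000e-01,  1.000e-02,  2.094e+01])]
```

View pics/c2.png

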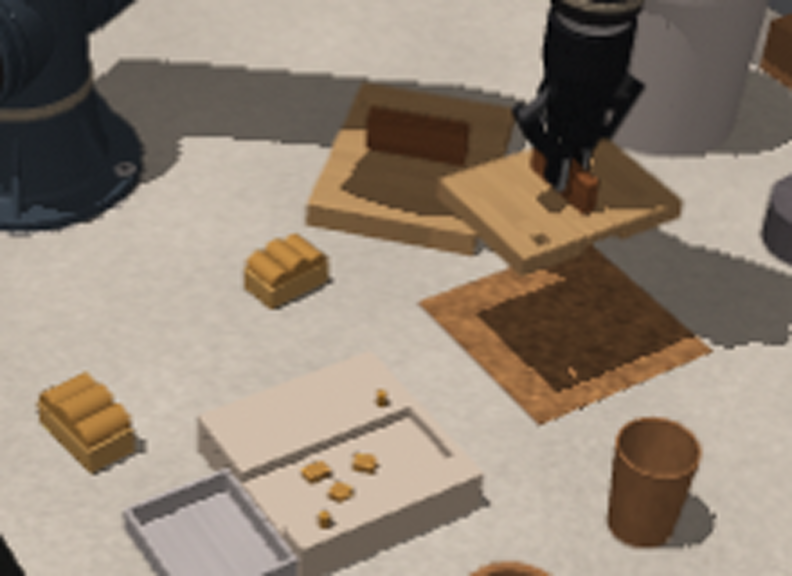

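View pics/c1.png

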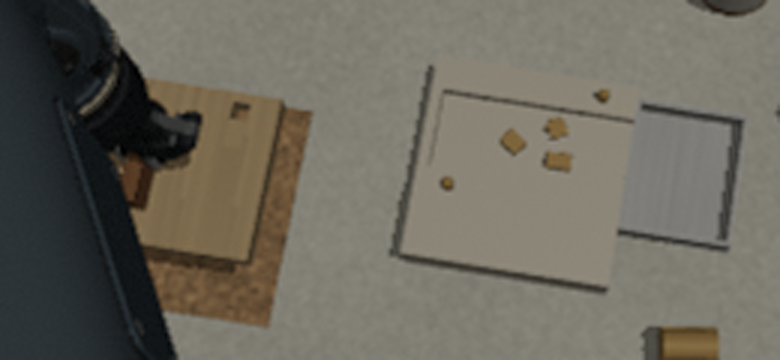

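Three chips lie in the trough, at crop (514,141), (557,128) and (558,161) in the top view, and both pins are free. I lower the cover onto the cork.

carry_out([
  [[1, -0.1, 0.3, 0, 0, -0.13, 0], [1, 0, 0.3, 0.2, 0, 0, 0], [1, 0, 0, 0.4, 0, 0, 0], [1, 0, 0, 0.4, 0, 0, 0], [1, 0, 0, 0.4, 0, 0, 0], [1, 0, 0, 0.4, 0, 0, 0], [1, 0, 0, 0.2, 0, 0, 0], [1, 0, 0, 0, 0, 0, 0], [1, 0, 0, 0, 0, 0, 0]],
])

```text
t: 8.0
tool_pos: [0.5074, 0.3437, 0.0938]
ee_rot: [0.002, 0.004, 1.0, 0.001]
contact_force: [0.2, 0.8, -2.7]
gripper_width: 0.0127
```

Run:
```python
from h import *
plan((.503,.342,.03),np.pi/2)
c=read_camera("scene"); crop(c,220,110,220,160,3.6,"c3.png")
```

```text
pos [0.5074 0.3437 0.0938] t 8.0 yawY 1.563 tiltz [ 0.005  0.001 -1.   ] j6 0.6 w 0.0127 F [ 0.2  0.8 -2.7]
plan [array([ 0.12, -0.05,  1.6 ]), array([ 0.01,  0.03, -0.05]), array([ 5.000e-02, -1.000e-02,  2.089e+01])]
```

View pics/c3.png

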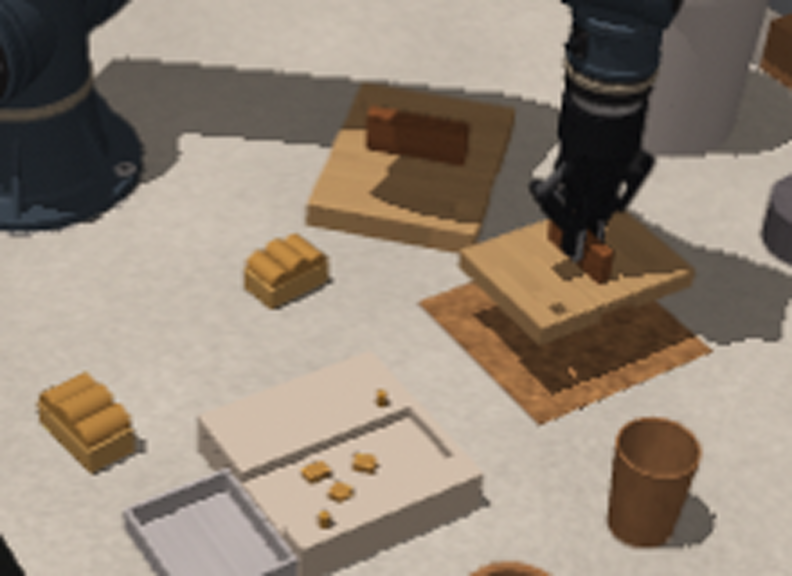

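carry_out([
  [[1, 0.1, -0.05, 0.25, 0, 0.03, -0.05], [1, 0, 0, 0.35, 0, 0, 0], [1, 0, 0, 0.3, 0, 0, 0], [1, 0, 0, 0.25, 0, 0, 0], [1, 0, 0, 0.15, 0, 0, 0], [1, 0, 0, 0.05, 0, 0, 0], [1, 0, 0, 0, 0, 0, 0], [1, 0, 0, 0, 0, 0, 0]],
])

```text
t: 8.85
tool_pos: [0.5043, 0.3425, 0.0386]
ee_rot: [0.002, -0.001, 1.0, 0.002]
contact_force: [0.2, -0.2, -3.7]
gripper_width: 0.0127
```

Run:
```python
from h import *
plan((.503,.342,.03),np.pi/2)
```

```text
pos [0.5043 0.3425 0.0386] t 8.85 yawY 1.572 tiltz [ 0.003  0.004 -1.   ] j6 0.59 w 0.0127 F [ 0.2 -0.2 -3.7]
plan [array([ 0.03, -0.01,  0.22]), array([0.02, 0.02, 0.01]), array([ -0.03,   0.04, -20.93])]
```

carry_out([
  [[1, 0, 0, 0.1, 0, 0, 0], [1, 0, 0, 0.1, 0, 0, 0], [1, 0, 0, 0.05, 0, 0, 0], [1, 0, 0, 0.03, 0, 0, 0], [1, 0, 0, 0, 0, 0, 0]],
])

```text
t: 9.35
tool_pos: [0.5053, 0.3431, 0.0293]
ee_rot: [0.003, -0.001, 1.0, 0.003]
contact_force: [-2.2, -0.3, -2.2]
gripper_width: 0.0131
```

Run:
```python
from h import *
plan((.503,.342,.03),np.pi/2)
```

```text
pos [0.5053 0.3431 0.0293] t 9.35 yawY 1.572 tiltz [ 0.006  0.005 -1.   ] j6 0.59 w 0.0131 F [-2.2 -0.3 -2.2]
plan [array([ 0.06, -0.03, -0.02]), array([0.04, 0.04, 0.01]), array([ -0.06,   0.06, -20.94])]
```

carry_out([
  [[1, 0, 0, 0.02, 0, 0, 0], [0, 0, 0, 0, 0, 0, 0], [-1, 0, 0, 0, 0, 0, 0], [-1, 0, 0, 0, 0, 0, 0], [-1, 0, 0, 0, 0, 0, 0], [-1, 0, 0, 0, 0, 0, 0]],
])

```text
t: 9.95
tool_pos: [0.5065, 0.3439, 0.0294]
ee_rot: [0.004, -0.001, 1.0, 0.004]
contact_force: [-0.2, -0.1, 0.3]
gripper_width: 0.0835
```

carry_out([
  [[-1, 0, 0, -0.3, 0, 0, 0], [-1, 0, 0, -0.6, 0, 0, 0], [-1, 0, 0, -0.8, 0, 0, 0], [-1, 0, 0, -0.8, 0, 0, 0], [-1, 0, 0, -0.8, 0, 0, 0], [-1, 0, 0, -0.5, 0, 0, 0], [-1, 0, 0, 0, 0, 0, 0]],
])

```text
t: 10.65
tool_pos: [0.5045, 0.3424, 0.1917]
ee_rot: [0.005, -0.001, 1.0, 0.004]
contact_force: [-0.5, -0.7, -0.6]
gripper_width: 0.0851
```

Run:
```python
from h import *
plan((.35,.0,.22),np.pi/2)
c=read_camera("scene"); crop(c,130,130,280,210,2.8,"d2.png")
c=read_camera("top"); crop(c,100,120,370,180,2.1,"d1.png")
```

```text
pos [0.5045 0.3424 0.1917] t 10.65 yawY 1.572 tiltz [ 0.009  0.008 -1.   ] j6 0.59 w 0.0851 F [-0.5 -0.7 -0.6]
plan [array([ 3.87, -8.55, -0.81]), array([0.05, 0.06, 0.01]), array([ -0.1 ,   0.08, -20.93])]
```

View pics/d2.png

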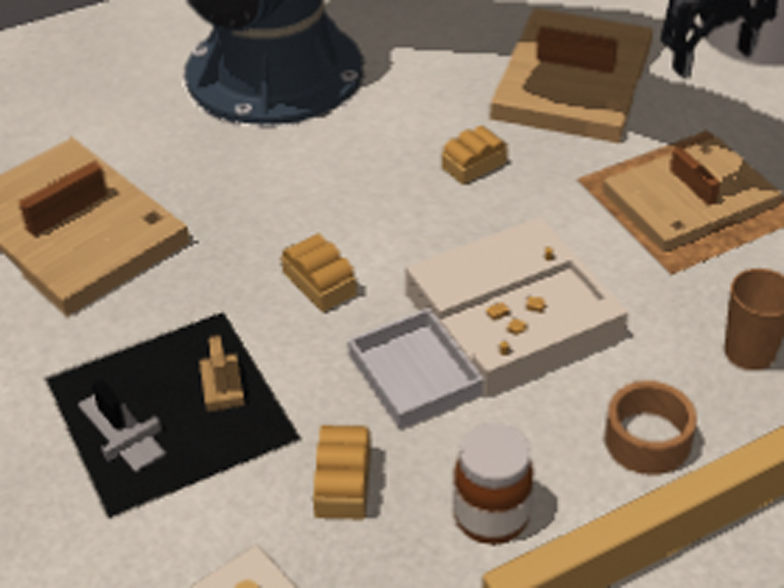

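View pics/d1.png

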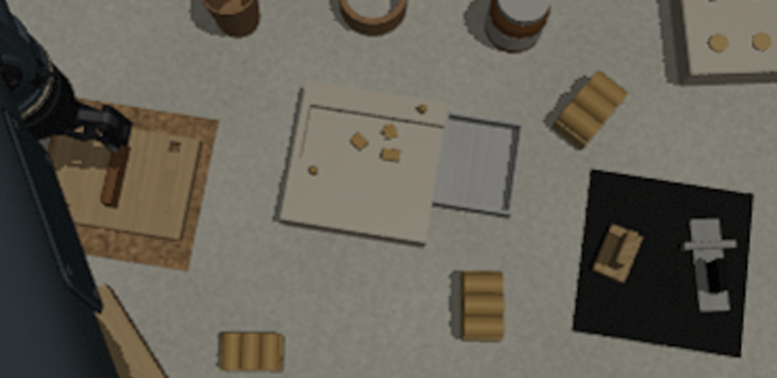

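The cover lies flat inside the cork mat. Now the mould, pins, chips and scraper.

Run:
```python
from h import *
c=read_camera("top"); crop(c,225,150,130,95,6,"e1.png"); crop(c,375,220,50,45,12,"e3.png")
c=read_camera("scene"); crop(c,250,200,130,95,6,"e2.png"); crop(c,190,240,40,40,14,"e4.png")
```

```text
(no output)
```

View pics/e1.png

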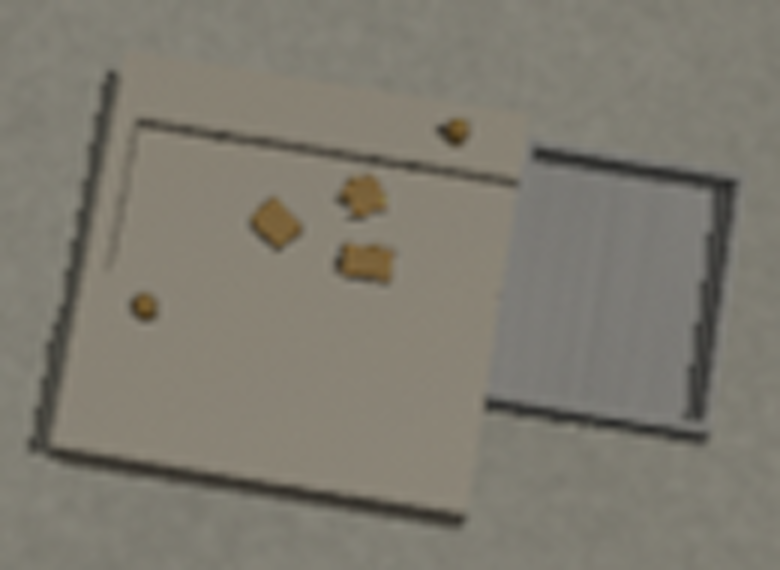

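View pics/e2.png

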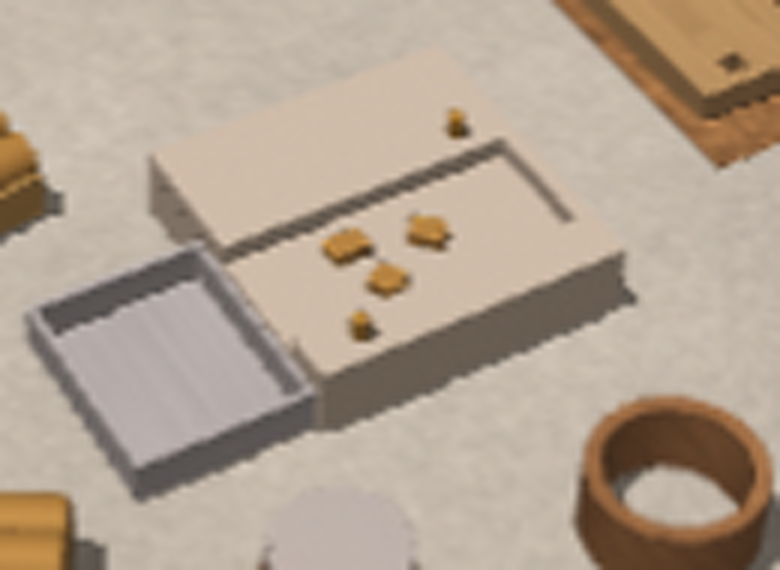

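View pics/e3.png

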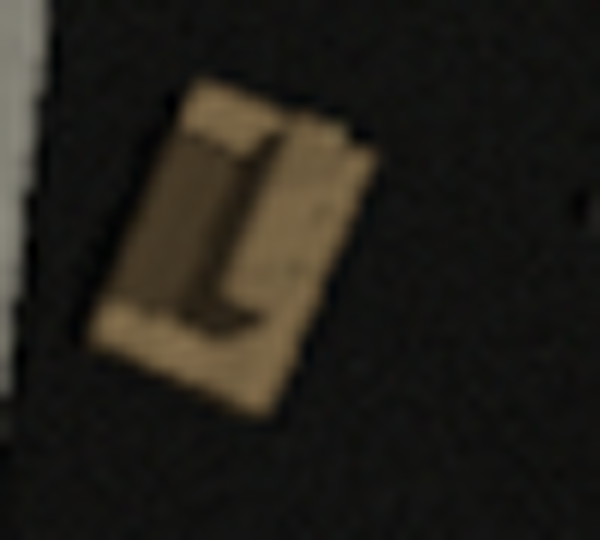

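View pics/e4.png

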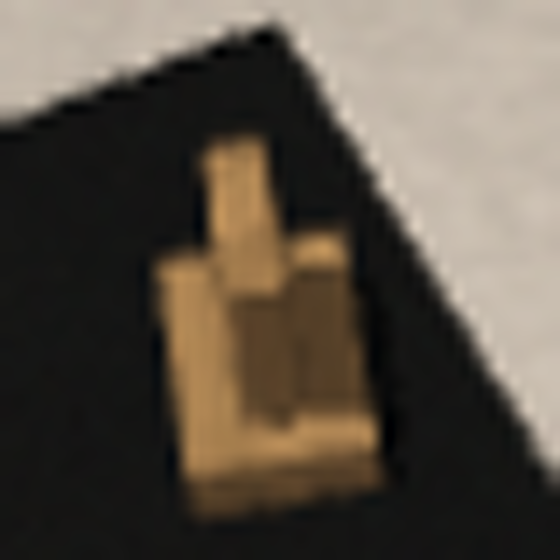

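Run:
```python
from h import *
np.set_printoptions(precision=4,suppress=True)
c=read_camera("top"); c2=read_camera("scene")
a=cp([(145,303),(456,128)],225,150,6); b=cp([(456,117),(361,320)],250,200,6)
print("pins top",pix2plane(c,a,.055)); print("pins sc",pix2plane(c2,b,.055))
for i in 0,1: print("tri",tri(c,a[i],c2,b[i]))
print("land top",pix2plane(c,cp([(122,55),(528,108),(465,515),(50,450)],225,150,6),.042))
print("land sc",pix2plane(c2,cp([(623,253),(325,372),(152,158),(437,50)],250,200,6),.042))
print("trough edge top (far edge)",pix2plane(c,cp([(138,120),(518,180)],225,150,6),.042))
print("trough near edge sc",pix2plane(c2,cp([(225,253),(505,143)],250,200,6),.042))
print("chips top",pix2plane(c,cp([(275,223),(362,195),(367,263)],225,150,6),.038))
print("chips sc",pix2plane(c2,cp([(428,231),(386,278),(347,244)],250,200,6),.038))
for n,P in(("scr top",pix2plane(c,cp([(200,76),(380,152),(270,417),(90,345)],375,220,12),.014)),("scr sc",pix2plane(c2,cp([(155,258),(187,475),(378,450),(345,232)],190,240,14),.014))):
    print(n,P,P.mean(0),"edges",np.linalg.norm(P-np.roll(P,-1,0),axis=1))
P=pix2plane(c2,cp([(203,145),(265,140),(288,285),(222,292)],190,240,14),.058); print("grip sc",P,P.mean(0))
P=pix2plane(c,cp([(285,115),(350,135),(290,292),(225,290)],375,220,12),.058); print("grip top",P,P.mean(0))
```

```text
pins top [[ 0.5447  0.1005  0.055 ]
 [ 0.643  -0.019   0.055 ]]
pins sc [[ 0.5481  0.1016  0.055 ]
 [ 0.6485 -0.0186  0.055 ]]
tri [0.5458 0.1018 0.0527]
tri [ 0.6449 -0.0178  0.051 ]
land top [[ 0.657   0.1313  0.042 ]
 [ 0.6613 -0.0488  0.042 ]
 [ 0.478  -0.0482  0.042 ]
 [ 0.4777  0.1307  0.042 ]]
land sc [[ 0.6636  0.129   0.042 ]
 [ 0.6593 -0.0451  0.042 ]
 [ 0.4861 -0.0471  0.042 ]
 [ 0.4862  0.1303  0.042 ]]
trough edge top (far edge) [[ 0.6287  0.1191  0.042 ]
 [ 0.628  -0.0492  0.042 ]]
trough near edge sc [[ 0.5653 -0.0478  0.042 ]
 [ 0.5663  0.1217  0.042 ]]
chips top [[0.5931 0.0525 0.038 ]
 [0.6117 0.0171 0.038 ]
 [0.5817 0.0101 0.038 ]]
chips sc [[0.5987 0.053  0.038 ]
 [0.6166 0.0165 0.038 ]
 [0.5865 0.0118 0.038 ]]
scr top [[ 0.545  -0.2765  0.014 ]
 [ 0.5344 -0.3171  0.014 ]
 [ 0.4728 -0.2994  0.014 ]
 [ 0.4822 -0.2592  0.014 ]] [ 0.5086 -0.2881  0.014 ] edges [0.042  0.0642 0.0413 0.0651]
scr sc [[ 0.4753 -0.2969  0.014 ]
 [ 0.536  -0.314   0.014 ]
 [ 0.5488 -0.276   0.014 ]
 [ 0.488  -0.2577  0.014 ]] [ 0.512  -0.2861  0.014 ] edges [0.063  0.0401 0.0635 0.0412]
grip sc [[ 0.4903 -0.2865  0.058 ]
 [ 0.4952 -0.2745  0.058 ]
 [ 0.5357 -0.2861  0.058 ]
 [ 0.531  -0.2989  0.058 ]] [ 0.513  -0.2865  0.058 ]
grip top [[ 0.5295 -0.2852  0.058 ]
 [ 0.5274 -0.2992  0.058 ]
 [ 0.4923 -0.2901  0.058 ]
 [ 0.4905 -0.2766  0.058 ]] [ 0.5099 -0.2878  0.058 ]
```

Measurements:
- **Mould:** centre about (0.596, 0.041), yaw about 0, from pins, land and cover, with the two cameras averaged.
- **Chips:** at y 0.053, 0.017 and 0.011.
- **Scraper:** (0.510, -0.287), yaw -0.28.

Next I go to the scraper.

carry_out([
  [[-1, 0, -0.5, -0.05, 0, 0.06, 0.1], [-1, 0, -1, -0.05, 0, 0, 0.2], [-1, 0, -1, 0, 0, 0, 0.2], [-1, 0, -1, 0, 0, 0, 0.2], [-1, 0, -1, 0, 0, 0, 0.2], [-1, 0, -1, 0, 0, 0, 0.2], [-1, 0, -1, 0, 0, 0, 0.2], [-1, 0, -1, 0, 0, 0, 0.2], [-1, 0, -1, 0, 0, 0, 0.2], [-1, 0, -0.6, 0, 0, 0, 0.2], [-1, 0, -0.3, 0, 0, 0, 0], [-1, 0, 0, 0, 0, 0, 0]],
])

```text
t: 12.15
tool_pos: [0.4464, -0.044, 0.1784]
ee_rot: [-0.013, 0.146, 0.989, -0.003]
contact_force: [-0.3, 1.0, 0.0]
gripper_width: 0.0854
```

Run:
```python
from h import *
plan((.51,-.287,.19),np.pi/2-.28)
```

```text
pos [ 0.4464 -0.044   0.1784] t 12.15 yawY 1.278 tiltz [-0.026 -0.001 -1.   ] j6 0.2 w 0.0854 F [-0.3  1.   0. ]
plan [array([-3.27, -5.36, -0.32]), array([-0.06, -0.17, -0.09]), array([-0.26,  0.09, 20.85])]
```

carry_out([
  [[-1, -0.3, -0.5, -0.1, -0.06, -0.17, 0], [-1, -0.5, -0.8, -0.1, 0, 0, 0], [-1, -0.5, -0.8, -0.1, 0, 0, 0], [-1, -0.5, -0.8, 0, 0, 0, 0], [-1, -0.5, -0.8, 0, 0, 0, 0], [-1, -0.4, -0.6, 0, 0, 0, 0], [-1, -0.2, -0.4, 0, 0, 0, 0], [-1, 0, 0, 0, 0, 0, 0], [-1, 0, 0, 0, 0, 0, 0]],
])

```text
t: 13.05
tool_pos: [0.5058, -0.2592, 0.1841]
ee_rot: [-0.004, 0.143, 0.99, 0.002]
contact_force: [-0.1, 0.3, 0.2]
gripper_width: 0.0853
```

Run:
```python
from h import *
plan((.51,-.287,.1),np.pi/2-.28)
c=read_camera("top"); crop(c,365,195,105,100,6,"f1.png")
c=read_camera("scene"); crop(c,140,200,130,115,5,"f2.png")
```

```text
pos [ 0.5058 -0.2592  0.1841] t 13.05 yawY 1.284 tiltz [-0.006  0.006 -1.   ] j6 -0.19 w 0.0853 F [-0.1  0.3  0.2]
plan [array([-0.31, -0.65,  2.1 ]), array([ 0.03, -0.05, -0.05]), array([-0.08, -0.04, 20.9 ])]
```

View pics/f2.png

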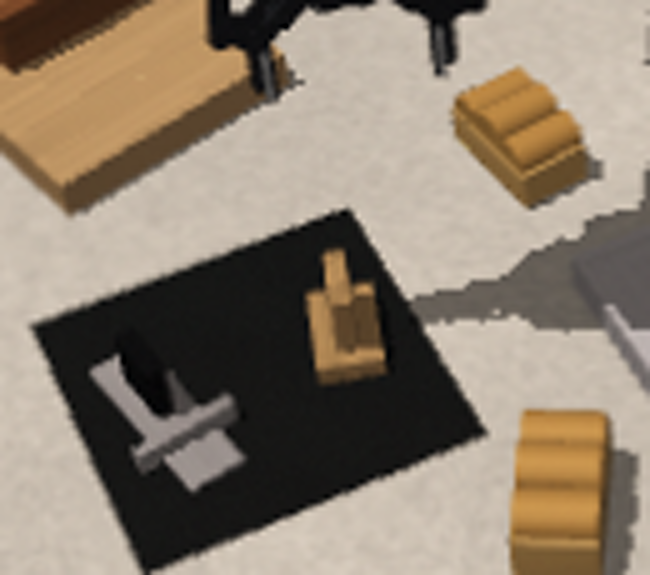

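The scraper and gauge are unmoved, with the scraper at crop (345,320). The gripper is above and slightly left of it.

carry_out([
  [[-1, -0.15, -0.35, 0.2, 0.03, -0.05, -0.04], [-1, -0.15, -0.3, 0.4, 0, 0, 0], [-1, 0, 0, 0.5, 0, 0, 0], [-1, 0, 0, 0.5, 0, 0, 0], [-1, 0, 0, 0.3, 0, 0, 0], [-1, 0, 0, 0, 0, 0, 0], [-1, 0, 0, 0, 0, 0, 0]],
])

```text
t: 13.85
tool_pos: [0.5107, -0.2871, 0.1056]
ee_rot: [0.002, 0.135, 0.991, -0.002]
contact_force: [0.8, 0.2, 0.9]
gripper_width: 0.0854
```

Run:
```python
from h import *
plan((.511,-.287,.023),np.pi/2-.28)
```

```text
pos [ 0.5107 -0.2871  0.1056] t 13.85 yawY 1.299 tiltz [ 0.004 -0.005 -1.   ] j6 -0.24 w 0.0854 F [0.8 0.2 0.9]
plan [array([0.  , 0.01, 2.07]), array([-0.02,  0.03,  0.06]), array([ -0.05,  -0.04, -20.89])]
```

carry_out([
  [[-1, 0, 0, 0.3, -0.02, 0.03, 0.05], [-1, 0, 0, 0.4, 0, 0, 0], [-1, 0, 0, 0.4, 0, 0, 0], [-1, 0, 0, 0.4, 0, 0, 0], [-1, 0, 0, 0.3, 0, 0, 0], [-1, 0, 0, 0.1, 0, 0, 0], [-1, 0, 0, 0, 0, 0, 0], [-1, 0, 0, 0, 0, 0, 0]],
])

```text
t: 14.65
tool_pos: [0.5136, -0.2885, 0.0286]
ee_rot: [0.003, 0.139, 0.99, -0.001]
contact_force: [-0.2, -0.7, 0.2]
gripper_width: 0.0852
```

Run:
```python
from h import *
plan((.511,-.287,.023),np.pi/2-.28)
c=read_camera("scene"); crop(c,140,200,130,115,5,"f3.png")
```

```text
pos [ 0.5136 -0.2885  0.0286] t 14.65 yawY 1.291 tiltz [ 0.006 -0.004 -1.   ] j6 -0.23 w 0.0852 F [-0.2 -0.7  0.2]
plan [array([0.07, 0.02, 0.14]), array([-0.01,  0.05,  0.  ]), array([-8.000e-02, -2.000e-02, -2.094e+01])]
```

View pics/f3.png

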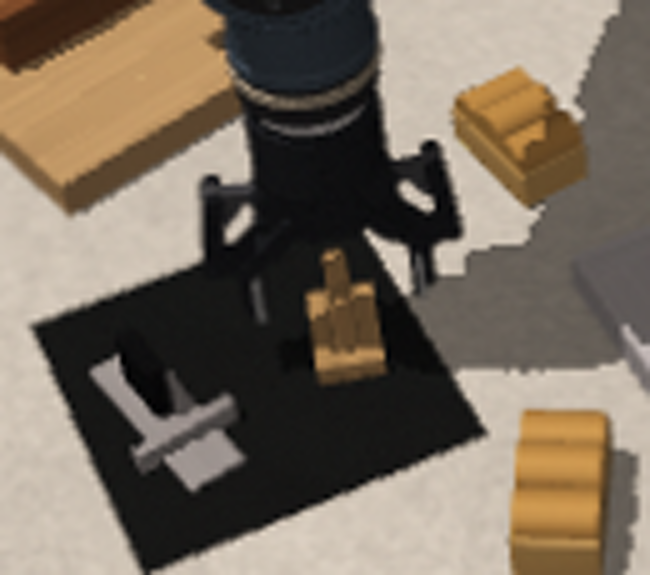

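The fingers straddle the scraper's grip and are clear of the gauge. I close.

carry_out([
  [[-1, 0.07, 0, 0.1, 0, 0.04, 0], [1, 0, 0, 0, 0, 0, 0], [1, 0, 0, 0, 0, 0, 0], [1, 0, 0, 0, 0, 0, 0], [1, 0, 0, 0, 0, 0, 0], [1, 0, 0, 0, 0, 0, 0], [1, 0, 0, 0, 0, 0, 0], [1, 0, 0, 0, 0, 0, 0], [1, 0, 0, 0, 0, 0, 0]],
])

```text
t: 15.6
tool_pos: [0.5119, -0.2885, 0.0264]
ee_rot: [0.002, 0.139, 0.99, -0.002]
contact_force: [-0.3, -0.3, -0.2]
gripper_width: 0.013
```

carry_out([
  [[1, 0, 0, -0.2, 0, 0, 0], [1, 0, 0, -0.5, 0, 0, 0], [1, 0, 0, -0.7, 0, 0, 0], [1, 0, 0, -0.7, 0, 0, 0], [1, 0, 0, -0.5, 0, 0, 0], [1, 0, 0, -0.3, 0, 0, 0], [1, 0, 0, 0, 0, 0, 0]],
])

```text
t: 16.3
tool_pos: [0.5105, -0.2873, 0.1487]
ee_rot: [0.001, 0.139, 0.99, -0.001]
contact_force: [0.2, -0.3, -0.5]
gripper_width: 0.013
```

Run:
```python
from h import *
plan((.596,.095,.15),np.pi/2)
c=read_camera("scene"); crop(c,140,180,150,130,5,"g3.png")
```

```text
pos [ 0.5105 -0.2873  0.1487] t 16.3 yawY 1.291 tiltz [ 0.001 -0.002 -1.   ] j6 -0.23 w 0.013 F [ 0.2 -0.3 -0.5]
plan [array([ 0.58,  9.78, -0.05]), array([-0.01,  0.01, -1.86]), array([ 0.02,  0.02, 19.08])]
```

View pics/g3.png

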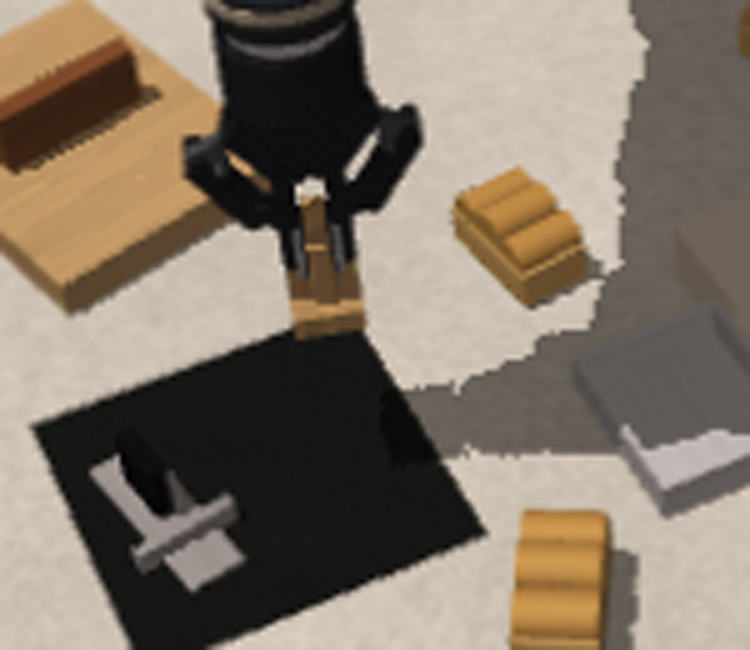

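carry_out([
  [[1, 0, 0, 0, 0, 0, -0.6], [1, 0, 0, 0, 0, 0, -0.6], [1, 0, 0.3, 0, 0, 0, -0.6], [1, -0.2, 0.7, 0, 0, 0, 0], [1, -0.2, 0.8, 0, 0, 0, 0], [1, -0.2, 0.8, 0, 0, 0, 0], [1, -0.2, 0.8, 0, 0, 0, 0], [1, -0.2, 0.8, 0, 0, 0, 0], [1, -0.2, 0.8, 0, 0, 0, 0], [1, -0.2, 0.8, 0, 0, 0, 0], [1, -0.2, 0.4, 0, 0, 0, 0], [1, 0, 0, 0, 0, 0, 0]],
])

```text
t: 17.55
tool_pos: [0.5709, -0.0289, 0.135]
ee_rot: [-0.008, 0.001, 1.0, 0.001]
contact_force: [1.3, -0.6, -1.2]
gripper_width: 0.013
```

Run:
```python
from h import *
plan((.5975,.095,.15),np.pi/2)
```

```text
pos [ 0.5709 -0.0289  0.135 ] t 17.55 yawY 1.57 tiltz [-0.016  0.003 -1.   ] j6 -0.05 w 0.013 F [ 1.3 -0.6 -1.2]
plan [array([-0.66,  3.1 , -0.38]), array([ 0.02, -0.11, -0.01]), array([-0.17, -0.03, 20.94])]
```

carry_out([
  [[1, -0.2, 0.4, 0, 0.02, -0.11, 0], [1, -0.2, 0.6, 0, 0, 0, 0], [1, -0.2, 0.7, 0, 0, 0, 0], [1, -0.05, 0.6, 0, 0, 0, 0], [1, 0, 0.4, 0, 0, 0, 0], [1, 0, 0.2, 0, 0, 0, 0], [1, 0, 0, 0, 0, 0, 0], [1, 0, 0, 0, 0, 0, 0]],
])

```text
t: 18.35
tool_pos: [0.5934, 0.0861, 0.1288]
ee_rot: [-0.005, 0.002, 1.0, -0.002]
contact_force: [-1.6, -0.3, -0.1]
gripper_width: 0.0132
```

Run:
```python
from h import *
plan((.5975,.095,.09),np.pi/2)
```

```text
pos [0.5934 0.0861 0.1288] t 18.35 yawY 1.567 tiltz [-0.01  -0.004 -1.   ] j6 0.15 w 0.0132 F [-1.6 -0.3 -0.1]
plan [array([-0.11,  0.23,  0.97]), array([-0.02, -0.06, -0.03]), array([-0.1 ,  0.04, 20.92])]
```

carry_out([
  [[1, -0.1, 0.23, 0.2, -0.02, -0.06, -0.03], [1, 0, 0, 0.3, 0, 0, 0], [1, 0, 0, 0.3, 0, 0, 0], [1, 0, 0, 0.1, 0, 0, 0], [1, 0, 0, 0, 0, 0, 0], [1, 0, 0, 0, 0, 0, 0]],
])

```text
t: 18.95
tool_pos: [0.5971, 0.0928, 0.0888]
ee_rot: [-0.001, 0.001, 1.0, -0.001]
contact_force: [0.0, 0.7, -1.0]
gripper_width: 0.0133
```

Run:
```python
from h import *
plan((.5975,.095,.058),np.pi/2)
c=read_camera("scene"); crop(c,250,180,130,115,6,"h2.png")
c=read_camera("top"); crop(c,225,150,130,95,6,"h1.png")
```

```text
pos [0.5971 0.0928 0.0888] t 18.95 yawY 1.568 tiltz [-0.001 -0.001 -1.   ] j6 0.16 w 0.0133 F [ 0.   0.7 -1. ]
plan [array([-0.01,  0.06,  0.77]), array([-0.01, -0.01, -0.02]), array([-1.000e-02,  1.000e-02,  2.093e+01])]
```

View pics/h2.png

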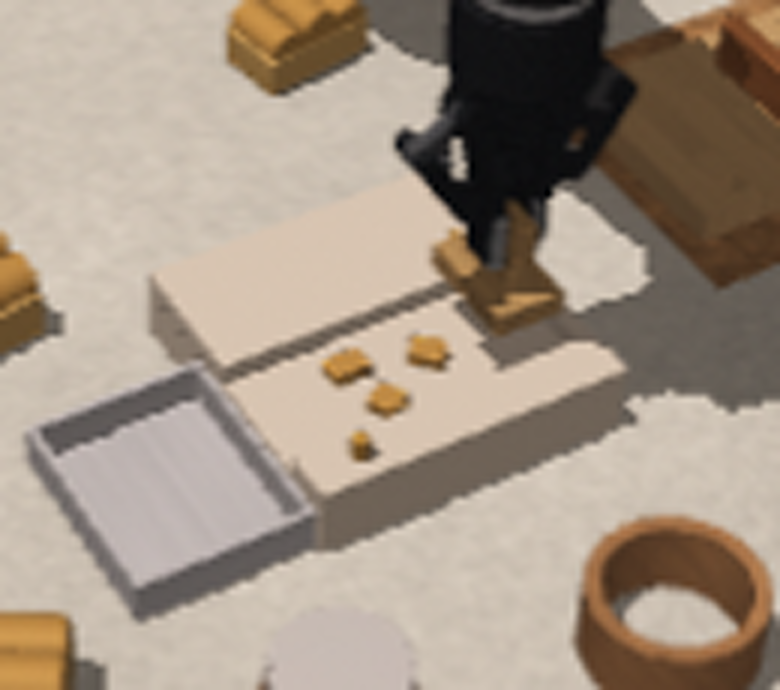

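The scraper hangs above the trough's +y end, behind all three chips at crop (345,365), (427,350) and (388,400). I lower it gently.

carry_out([
  [[1, 0, 0.06, 0.15, 0, 0, -0.02], [1, 0, 0, 0.2, 0, 0, 0], [1, 0, 0, 0.2, 0, 0, 0], [1, 0, 0, 0.1, 0, 0, 0], [1, 0, 0, 0.05, 0, 0, 0], [1, 0, 0, 0, 0, 0, 0]],
])

```text
t: 19.65
tool_pos: [0.5977, 0.0956, 0.0592]
ee_rot: [0.0, -0.0, 1.0, -0.0]
contact_force: [0.1, 0.1, -1.0]
gripper_width: 0.0134
```

Run:
```python
from h import *
plan((.5975,.095,.057),np.pi/2)
c=read_camera("scene"); crop(c,250,180,130,115,6,"i2.png")
```

```text
pos [0.5977 0.0956 0.0592] t 19.65 yawY 1.572 tiltz [ 0.001 -0.001 -1.   ] j6 0.16 w 0.0134 F [ 0.1  0.1 -1. ]
plan [array([ 0.  , -0.02,  0.05]), array([-0.01,  0.  ,  0.01]), array([-1.000e-02, -1.000e-02, -2.094e+01])]
```

View pics/i2.png

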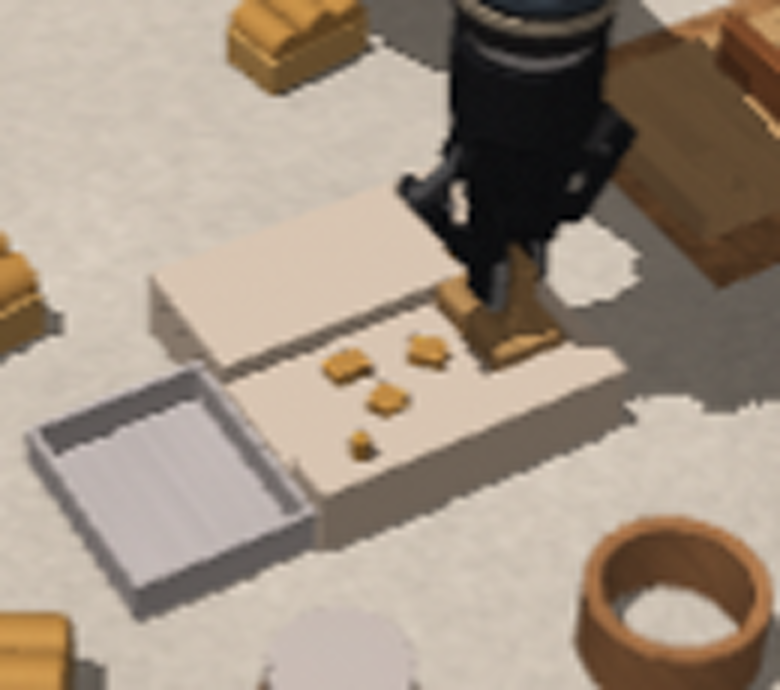

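The foot sits inside the trough about 2–3 mm above the floor, with no contact force. I lower slightly more and push.

carry_out([
  [[1, 0, 0, 0.05, 0, 0, 0], [1, 0, 0, 0, 0, 0, 0], [1, 0, -0.1, 0, 0, 0, 0], [1, 0, -0.15, 0, 0, 0, 0], [1, 0, -0.15, 0, 0, 0, 0], [1, 0, -0.15, 0, 0, 0, 0], [1, 0, -0.15, 0, 0, 0, 0], [1, 0, -0.15, 0, 0, 0, 0], [1, 0, -0.15, 0, 0, 0, 0], [1, 0, -0.15, 0, 0, 0, 0], [1, 0, 0, 0, 0, 0, 0]],
])

```text
t: 20.8
tool_pos: [0.5984, 0.0448, 0.0583]
ee_rot: [0.001, -0.0, 1.0, -0.0]
contact_force: [-0.3, 0.4, -0.6]
gripper_width: 0.0133
```

Run:
```python
from h import *
plan((.5975,-.05,.057),np.pi/2)
c=read_camera("scene"); crop(c,250,180,130,115,6,"j2.png")
```

```text
pos [0.5984 0.0448 0.0583] t 20.8 yawY 1.571 tiltz [ 0.003 -0.001 -1.   ] j6 0.08 w 0.0133 F [-0.3  0.4 -0.6]
plan [array([ 0.02, -2.37,  0.03]), array([-0.01,  0.02,  0.  ]), array([-3.000e-02, -1.000e-02, -2.094e+01])]
```

View pics/j2.png

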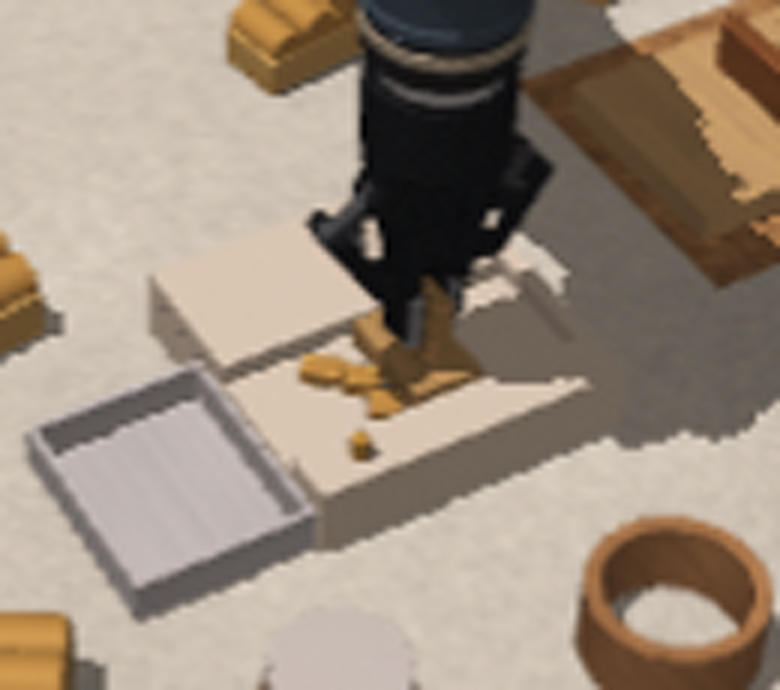

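All three chips are ahead of the foot at crop (320,370), (365,378) and (385,403). I keep pushing.

carry_out([
  [[1, 0, -0.1, 0.02, 0, 0.02, 0], [1, 0, -0.15, 0.01, 0, 0, 0], [1, 0, -0.15, 0, 0, 0, 0], [1, 0, -0.15, 0, 0, 0, 0], [1, 0, -0.15, 0, 0, 0, 0], [1, 0, -0.15, 0, 0, 0, 0], [1, 0, -0.15, 0, 0, 0, 0], [1, 0, -0.15, 0, 0, 0, 0], [1, 0, -0.15, 0, 0, 0, 0], [1, 0, 0, 0, 0, 0, 0]],
])

```text
t: 21.85
tool_pos: [0.5986, -0.0112, 0.057]
ee_rot: [-0.0, -0.0, 1.0, -0.0]
contact_force: [-0.7, -0.2, -1.5]
gripper_width: 0.0133
```

Run:
```python
from h import *
plan((.5975,-.05,.057),np.pi/2)
c=read_camera("scene"); crop(c,250,180,130,115,6,"k2.png")
```

```text
pos [ 0.5986 -0.0112  0.057 ] t 21.85 yawY 1.571 tiltz [-0. -0. -1.] j6 -0.02 w 0.0133 F [-0.7 -0.2 -1.5]
plan [array([ 0.03, -0.97,  0.  ]), array([-0., -0.,  0.]), array([  0.  ,  -0.  , -20.94])]
```

View pics/k2.png

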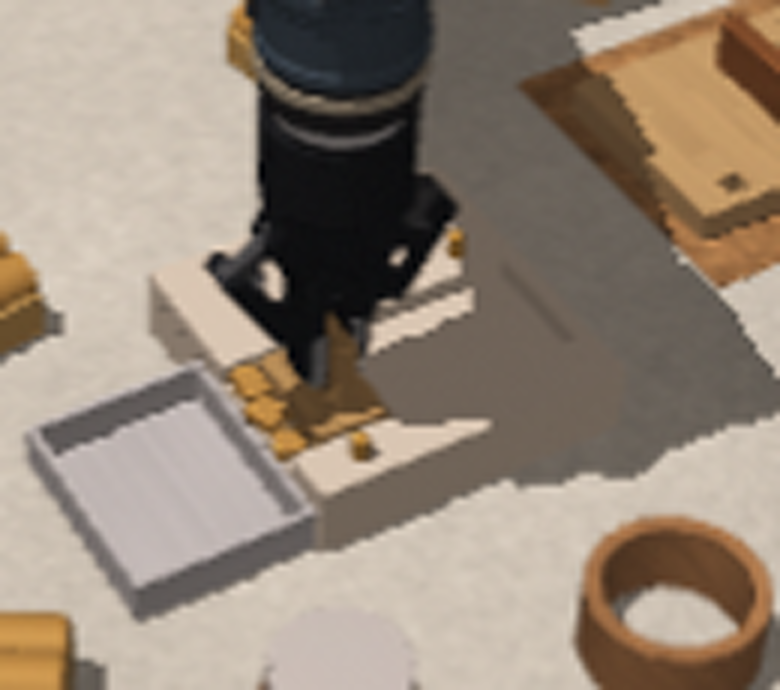

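carry_out([
  [[1, 0, -0.12, 0, 0, 0, 0], [1, 0, -0.15, 0, 0, 0, 0], [1, 0, -0.15, 0, 0, 0, 0], [1, 0, -0.15, 0, 0, 0, 0], [1, 0, -0.15, 0, 0, 0, 0], [1, 0, -0.12, 0, 0, 0, 0], [1, 0, 0, 0, 0, 0, 0], [1, 0, 0, 0, 0, 0, 0]],
])

```text
t: 22.7
tool_pos: [0.5985, -0.0476, 0.0569]
ee_rot: [-0.0, -0.0, 1.0, -0.0]
contact_force: [-0.1, 1.4, -0.8]
gripper_width: 0.013
```

Run:
```python
from h import *
plan((.5975,-.05,.057),np.pi/2)
c=read_camera("scene"); crop(c,250,180,130,115,6,"l2.png")
c=read_camera("top"); crop(c,225,150,130,95,6,"l1.png")
```

```text
pos [ 0.5985 -0.0476  0.0569] t 22.7 yawY 1.571 tiltz [-0.001 -0.    -1.   ] j6 -0.08 w 0.013 F [-0.1  1.4 -0.8]
plan [array([ 0.03, -0.06, -0.  ]), array([-0., -0.,  0.]), array([ 1.000e-02, -1.000e-02, -2.094e+01])]
```

View pics/l2.png

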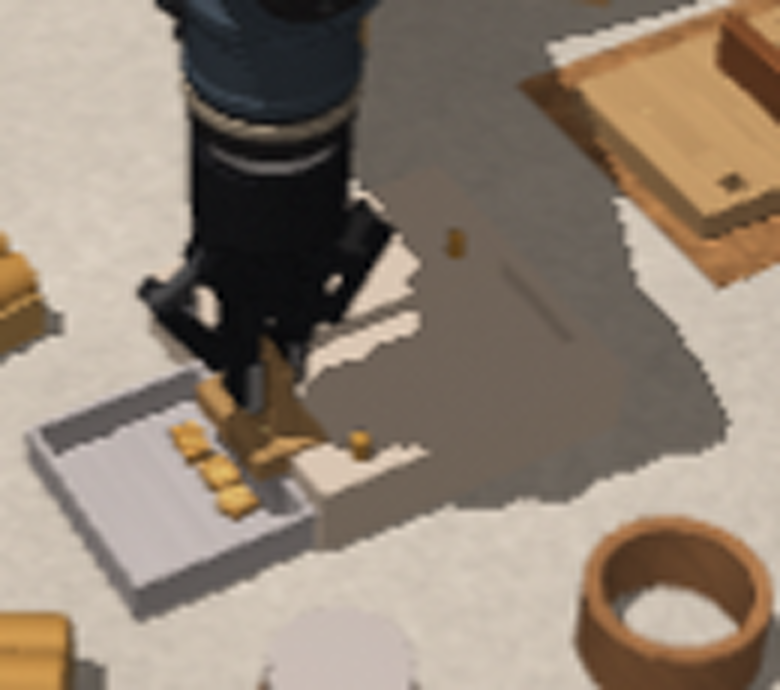

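View pics/l1.png

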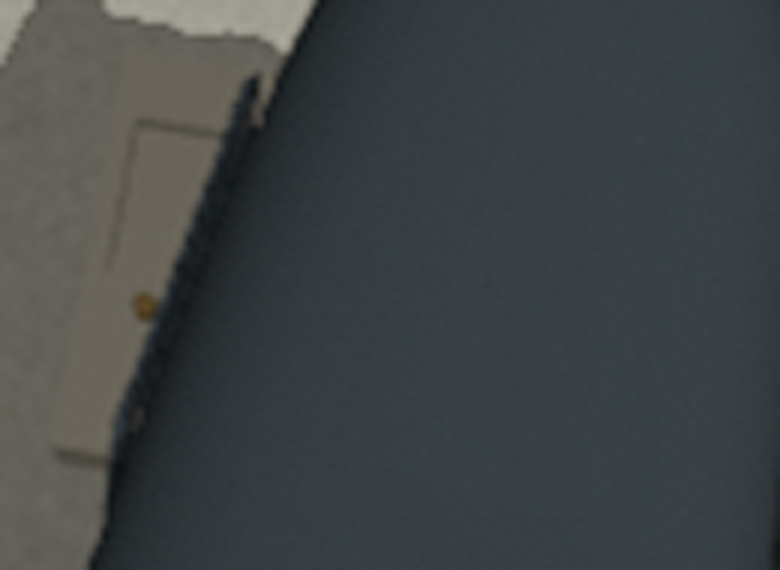

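All three chips lie on the tray floor, at crop (190,437), (218,470) and (237,500). I lift and return the scraper to the rubber mat.

carry_out([
  [[1, 0, 0, -0.3, 0, 0, 0], [1, 0, 0, -0.6, 0, 0, 0], [1, 0, 0, -0.8, 0, 0, 0], [1, 0, 0, -0.5, 0, 0, 0], [1, 0.15, -0.4, -0.1, 0, 0, 0], [1, 0.25, -0.7, 0, 0, 0, 0], [1, 0.25, -0.7, 0, 0, 0, 0], [1, 0.25, -0.7, 0, 0, 0, 0], [1, 0.25, -0.7, 0, 0, 0, 0], [1, 0.25, -0.7, 0, 0, 0, 0], [1, 0.25, -0.5, 0, 0, 0, 0], [1, 0, 0, 0, 0, 0, 0]],
])

```text
t: 24.0
tool_pos: [0.5279, -0.2309, 0.1571]
ee_rot: [0.0, -0.003, 1.0, -0.001]
contact_force: [-0.4, 0.1, -0.8]
gripper_width: 0.0132
```

Run:
```python
from h import *
plan((.512,-.288,.12),np.pi/2)
c=read_camera("scene"); crop(c,140,180,150,130,5,"m3.png")
```

```text
pos [ 0.5279 -0.2309  0.1571] t 24.0 yawY 1.577 tiltz [ 0.    -0.002 -1.   ] j6 -0.42 w 0.0132 F [-0.4  0.1 -0.8]
plan [array([ 0.41, -1.42,  0.93]), array([-0.01,  0.  ,  0.04]), array([-0.00e+00, -2.00e-02, -2.09e+01])]
```

View pics/m3.png

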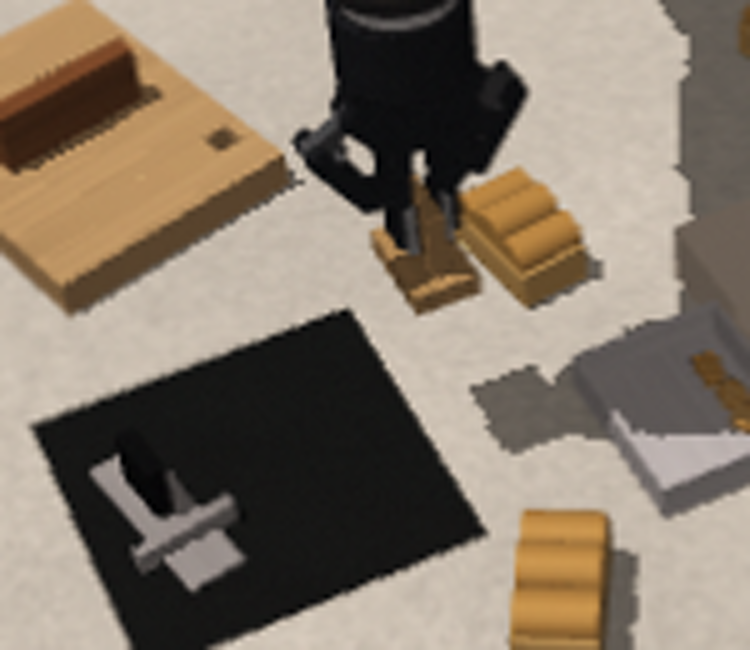

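carry_out([
  [[1, 0.15, -0.5, 0.1, 0, 0, 0.04], [1, 0.15, -0.5, 0.2, 0, 0, 0], [1, 0.1, -0.35, 0.4, 0, 0, 0], [1, 0, 0, 0.4, 0, 0, 0], [1, 0, 0, 0.4, 0, 0, 0], [1, 0, 0, 0.4, 0, 0, 0], [1, 0, 0, 0.2, 0, 0, 0], [1, 0, 0, 0, 0, 0, 0], [1, 0, 0, 0, 0, 0, 0]],
])

```text
t: 24.95
tool_pos: [0.5139, -0.2813, 0.0715]
ee_rot: [0.001, -0.003, 1.0, -0.0]
contact_force: [0.3, -0.1, -1.4]
gripper_width: 0.0131
```

Run:
```python
from h import *
plan((.512,-.288,.0275),np.pi/2)
```

```text
pos [ 0.5139 -0.2813  0.0715] t 24.95 yawY 1.577 tiltz [ 0.002 -0.    -1.   ] j6 -0.51 w 0.0131 F [ 0.3 -0.1 -1.4]
plan [array([ 0.05, -0.17,  1.1 ]), array([-0.  ,  0.01,  0.04]), array([-2.00e-02, -0.00e+00, -2.09e+01])]
```

carry_out([
  [[1, 0, -0.15, 0.25, 0, 0, 0], [1, 0, 0, 0.3, 0, 0, 0], [1, 0, 0, 0.25, 0, 0, 0], [1, 0, 0, 0.15, 0, 0, 0], [1, 0, 0, 0.08, 0, 0, 0], [1, 0, 0, 0.04, 0, 0, 0], [1, 0, 0, 0, 0, 0, 0]],
])

```text
t: 25.65
tool_pos: [0.5151, -0.2882, 0.0264]
ee_rot: [0.002, -0.003, 1.0, -0.001]
contact_force: [0.6, -0.6, -0.7]
gripper_width: 0.0132
```

Run:
```python
from h import *
plan((.512,-.288,.027),np.pi/2)
```

```text
pos [ 0.5151 -0.2882  0.0264] t 25.65 yawY 1.577 tiltz [ 0.004 -0.001 -1.   ] j6 -0.52 w 0.0132 F [ 0.6 -0.6 -0.7]
plan [array([ 0.08,  0.  , -0.02]), array([-0.01,  0.03,  0.04]), array([-4.00e-02, -2.00e-02, -2.09e+01])]
```

Down on the mat. Release and rise.

carry_out([
  [[0, 0, 0, 0, 0, 0, 0], [-1, 0, 0, 0, 0, 0, 0], [-1, 0, 0, 0, 0, 0, 0], [-1, 0, 0, 0, 0, 0, 0], [-1, 0, 0, 0, 0, 0, 0], [-1, 0, 0, -0.3, 0, 0, 0], [-1, 0, 0, -0.6, 0, 0, 0], [-1, 0, 0, -0.8, 0, 0, 0], [-1, 0, 0, -0.8, 0, 0, 0], [-1, 0, 0, -0.8, 0, 0, 0], [-1, 0, 0, -0.5, 0, 0, 0], [-1, 0, 0, 0, 0, 0, 0]],
])

```text
t: 26.85
tool_pos: [0.5143, -0.2877, 0.1905]
ee_rot: [0.004, -0.003, 1.0, -0.001]
contact_force: [1.1, 0.0, 0.1]
gripper_width: 0.0858
```

Run:
```python
from h import *
plan((.505,.3425,.18),np.pi/2)
c=read_camera("scene"); crop(c,130,130,280,210,2.8,"n2.png")
```

```text
pos [ 0.5143 -0.2877  0.1905] t 26.85 yawY 1.578 tiltz [ 0.007 -0.003 -1.   ] j6 -0.52 w 0.0858 F [1.1 0.  0.1]
plan [array([ 0.13, 15.76,  0.22]), array([-0.02,  0.05,  0.04]), array([ -0.07,  -0.03, -20.9 ])]
```

View pics/n2.png

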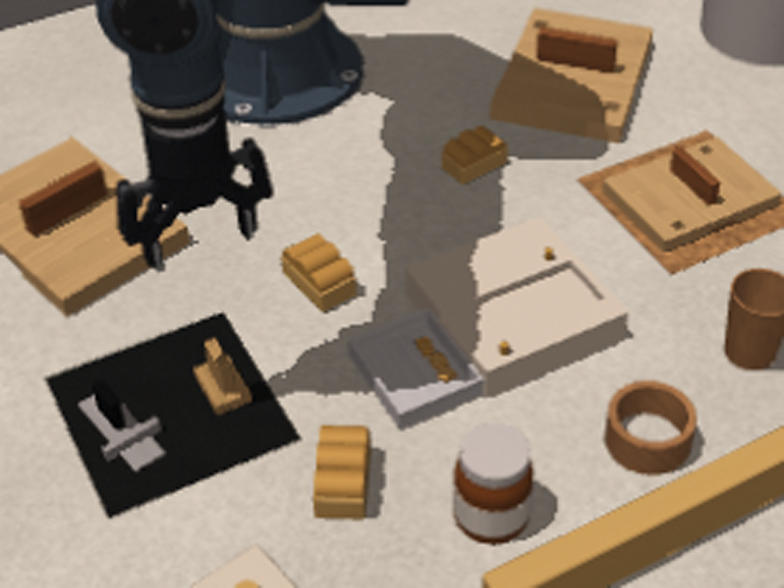

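The scraper stands upright on the mat, the trough is empty and the chips are in the tray. Back to the cover.

carry_out([
  [[-1, 0, 0.5, 0, 0, 0.05, 0.04], [-1, 0, 1, 0, 0, 0, 0], [-1, 0, 1, 0, 0, 0, 0], [-1, 0, 1, 0, 0, 0, 0], [-1, 0, 1, 0, 0, 0, 0], [-1, 0, 1, 0, 0, 0, 0], [-1, 0, 1, 0, 0, 0, 0], [-1, 0, 1, 0, 0, 0, 0], [-1, 0, 1, 0, 0, 0, 0], [-1, 0, 1, 0, 0, 0, 0], [-1, 0, 1, 0, 0, 0, 0], [-1, 0, 0.5, 0, 0, 0, 0]],
])

```text
t: 28.1
tool_pos: [0.5072, 0.166, 0.1774]
ee_rot: [-0.009, 0.003, 1.0, -0.001]
contact_force: [0.4, 0.5, 0.3]
gripper_width: 0.0855
```

Run:
```python
from h import *
plan((.505,.3425,.18),np.pi/2)
```

```text
pos [0.5072 0.166  0.1774] t 28.1 yawY 1.564 tiltz [-0.017 -0.003 -1.   ] j6 0.32 w 0.0855 F [0.4 0.5 0.3]
plan [array([ 0.09,  4.41, -0.08]), array([-0.02, -0.11, -0.04]), array([-0.18,  0.03, 20.9 ])]
```

carry_out([
  [[-1, 0, 0.6, 0, 0, -0.11, -0.04], [-1, 0, 0.8, 0, 0, 0, 0], [-1, 0, 0.8, 0, 0, 0, 0], [-1, 0, 0.7, 0, 0, 0, 0], [-1, 0, 0.5, 0, 0, 0, 0], [-1, 0, 0.3, 0, 0, 0, 0], [-1, 0, 0, 0, 0, 0, 0], [-1, 0, 0, 0, 0, 0, 0]],
])

```text
t: 28.9
tool_pos: [0.5015, 0.3208, 0.1683]
ee_rot: [-0.006, -0.002, 1.0, -0.005]
contact_force: [-0.1, 0.3, 0.5]
gripper_width: 0.0852
```

Run:
```python
from h import *
plan((.5053,.3431,.10),np.pi/2)
```

```text
pos [0.5015 0.3208 0.1683] t 28.9 yawY 1.575 tiltz [-0.012 -0.009 -1.   ] j6 0.57 w 0.0852 F [-0.1  0.3  0.5]
plan [array([-0.12,  0.57,  1.7 ]), array([-0.06, -0.08,  0.03]), array([  0.12,  -0.1 , -20.91])]
```

carry_out([
  [[-1, -0.1, 0.3, 0.1, -0.06, -0.08, 0.03], [-1, 0, 0.25, 0.3, 0, 0, 0], [-1, 0, 0, 0.5, 0, 0, 0], [-1, 0, 0, 0.5, 0, 0, 0], [-1, 0, 0, 0.3, 0, 0, 0], [-1, 0, 0, 0, 0, 0, 0], [-1, 0, 0, 0, 0, 0, 0]],
])

```text
t: 29.6
tool_pos: [0.5064, 0.3423, 0.0946]
ee_rot: [0.001, 0.003, 1.0, 0.0]
contact_force: [0.1, 0.6, 0.3]
gripper_width: 0.0857
```

Run:
```python
from h import *
plan((.5053,.3431,.0293),np.pi/2)
```

```text
pos [0.5064 0.3423 0.0946] t 29.6 yawY 1.565 tiltz [ 0.001  0.    -1.   ] j6 0.6 w 0.0857 F [0.1 0.6 0.3]
plan [array([0.03, 0.02, 1.63]), array([ 0.  ,  0.01, -0.04]), array([ 1.000e-02, -1.000e-02,  2.091e+01])]
```

carry_out([
  [[-1, 0.02, 0.02, 0.3, 0, 0, -0.04], [-1, 0, 0, 0.4, 0, 0, 0], [-1, 0, 0, 0.4, 0, 0, 0], [-1, 0, 0, 0.25, 0, 0, 0], [-1, 0, 0, 0.15, 0, 0, 0], [-1, 0, 0, 0, 0, 0, 0], [-1, 0, 0, 0, 0, 0, 0]],
])

```text
t: 30.3
tool_pos: [0.5074, 0.3446, 0.0332]
ee_rot: [0.003, -0.001, 1.0, 0.002]
contact_force: [0.1, -0.3, 0.5]
gripper_width: 0.0854
```

Run:
```python
from h import *
plan((.5055,.3431,.0293),np.pi/2)
```

```text
pos [0.5074 0.3446 0.0332] t 30.3 yawY 1.572 tiltz [ 0.006  0.004 -1.   ] j6 0.6 w 0.0854 F [ 0.1 -0.3  0.5]
plan [array([ 0.05, -0.04,  0.1 ]), array([0.02, 0.04, 0.01]), array([ -0.06,   0.04, -20.94])]
```

carry_out([
  [[-1, 0.05, -0.04, 0.08, 0.02, 0.04, 0], [-1, 0, 0, 0, 0, 0, 0], [-1, 0, 0, 0, 0, 0, 0]],
])

```text
t: 30.6
tool_pos: [0.506, 0.3434, 0.0312]
ee_rot: [0.001, -0.001, 1.0, 0.001]
contact_force: [-0.3, 0.2, 0.9]
gripper_width: 0.0854
```

Run:
```python
from h import *
plan((.5055,.3431,.0293),np.pi/2)
```

```text
pos [0.506  0.3434 0.0312] t 30.6 yawY 1.572 tiltz [ 0.001  0.002 -1.   ] j6 0.59 w 0.0854 F [-0.3  0.2  0.9]
plan [array([ 0.01, -0.01,  0.05]), array([0.01, 0.01, 0.01]), array([-1.000e-02,  2.000e-02, -2.094e+01])]
```

carry_out([
  [[1, 0, 0, 0.03, 0, 0, 0], [1, 0, 0, 0, 0, 0, 0], [1, 0, 0, 0, 0, 0, 0], [1, 0, 0, 0, 0, 0, 0], [1, 0, 0, 0, 0, 0, 0], [1, 0, 0, 0, 0, 0, 0], [1, 0, 0, 0, 0, 0, 0], [1, 0, 0, 0, 0, 0, 0]],
])

```text
t: 31.4
tool_pos: [0.5065, 0.3435, 0.0308]
ee_rot: [0.001, -0.001, 1.0, 0.001]
contact_force: [-0.3, -0.2, 0.2]
gripper_width: 0.0128
```

Run:
```python
from h import *
plan((.5055,.3431,.0293),np.pi/2)
```

```text
pos [0.5065 0.3435 0.0308] t 31.4 yawY 1.572 tiltz [ 0.002  0.002 -1.   ] j6 0.59 w 0.0128 F [-0.3 -0.2  0.2]
plan [array([ 0.03, -0.01,  0.04]), array([0.01, 0.02, 0.01]), array([-3.000e-02,  2.000e-02, -2.094e+01])]
```

carry_out([
  [[1, 0, 0, -0.2, 0, 0, 0], [1, 0, 0, -0.4, 0, 0, 0], [1, 0, 0, -0.6, 0, 0, 0], [1, 0, 0, -0.7, 0, 0, 0], [1, 0, 0, -0.7, 0, 0, 0], [1, 0, 0, -0.7, 0, 0, 0], [1, 0, 0, -0.3, 0, 0, 0], [1, 0, 0, 0, 0, 0, 0], [1, 0, 0, 0, 0, 0, 0]],
])

```text
t: 32.3
tool_pos: [0.5032, 0.3414, 0.1793]
ee_rot: [-0.003, -0.001, 1.0, -0.001]
contact_force: [-0.0, -0.7, -3.7]
gripper_width: 0.0129
```

Run:
```python
from h import *
plan((.5965,.041,.17),np.pi/2)
c=read_camera("scene"); crop(c,250,100,180,170,4,"o2.png")
```

```text
pos [0.5032 0.3414 0.1793] t 32.3 yawY 1.572 tiltz [-0.005 -0.002 -1.   ] j6 0.59 w 0.0129 F [-0.  -0.7 -3.7]
plan [array([-2.32, -7.51,  0.24]), array([-0.02, -0.03,  0.01]), array([  0.05,  -0.03, -20.94])]
```

View pics/o2.png

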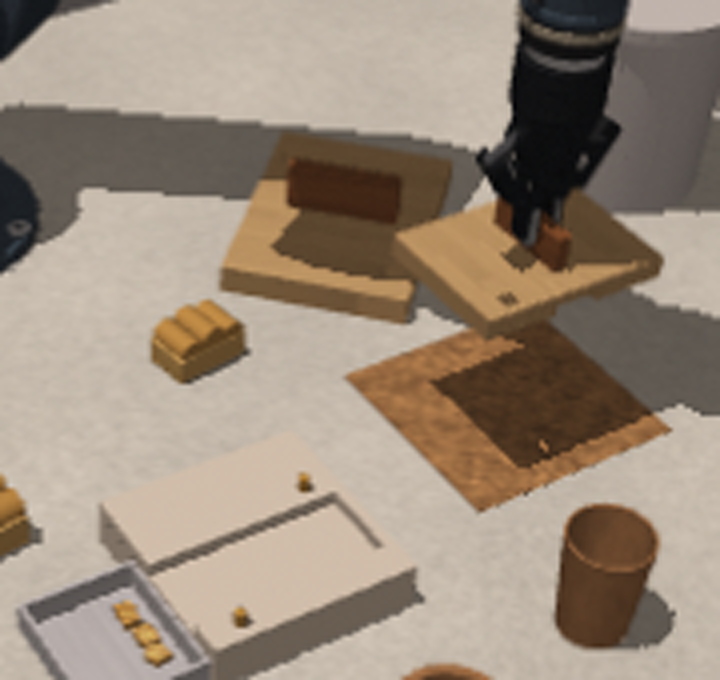

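The cover is held level again. Carry it over the mould.

carry_out([
  [[1, -0.1, -0.3, 0, 0, -0.03, 0], [1, -0.2, -0.6, 0, 0, 0, 0], [1, -0.25, -0.8, 0, 0, 0, 0], [1, -0.25, -0.8, 0, 0, 0, 0], [1, -0.25, -0.8, 0, 0, 0, 0], [1, -0.25, -0.8, 0, 0, 0, 0], [1, -0.25, -0.8, 0, 0, 0, 0], [1, -0.25, -0.8, 0, 0, 0, 0], [1, -0.2, -0.6, 0, 0, 0, 0], [1, -0.1, -0.3, 0, 0, 0, 0], [1, 0, 0, 0, 0, 0, 0], [1, 0, 0, 0, 0, 0, 0]],
])

```text
t: 33.55
tool_pos: [0.5841, 0.0589, 0.1671]
ee_rot: [-0.009, -0.001, 1.0, -0.005]
contact_force: [-0.3, 0.6, -4.3]
gripper_width: 0.0126
```

Run:
```python
from h import *
plan((.597,.041,.11),np.pi/2)
```

```text
pos [0.5841 0.0589 0.1671] t 33.55 yawY 1.572 tiltz [-0.019 -0.011 -1.   ] j6 0.1 w 0.0126 F [-0.3  0.6 -4.3]
plan [array([-0.35, -0.43,  1.43]), array([-0.07, -0.13,  0.01]), array([  0.2 ,  -0.11, -20.94])]
```

carry_out([
  [[1, -0.2, -0.25, 0, -0.07, -0.13, 0], [1, -0.15, -0.18, 0, 0, 0, 0], [1, 0, 0, 0.3, 0, 0, 0], [1, 0, 0, 0.4, 0, 0, 0], [1, 0, 0, 0.3, 0, 0, 0], [1, 0, 0, 0.1, 0, 0, 0], [1, 0, 0, 0, 0, 0, 0], [1, 0, 0, 0, 0, 0, 0]],
])

```text
t: 34.35
tool_pos: [0.5983, 0.0438, 0.1188]
ee_rot: [0.0, -0.003, 1.0, 0.001]
contact_force: [0.8, -0.0, -3.5]
gripper_width: 0.0128
```

Run:
```python
from h import *
plan((.597,.041,.095),np.pi/2)
```

```text
pos [0.5983 0.0438 0.1188] t 34.35 yawY 1.577 tiltz [ 0.001  0.001 -1.   ] j6 0.07 w 0.0128 F [ 0.8 -0.  -3.5]
plan [array([ 0.03, -0.07,  0.6 ]), array([0.01, 0.01, 0.04]), array([-1.00e-02,  1.00e-02, -2.09e+01])]
```

carry_out([
  [[1, 0.03, -0.07, 0.2, 0, 0, 0.04], [1, 0, 0, 0.2, 0, 0, 0], [1, 0, 0, 0.15, 0, 0, 0], [1, 0, 0, 0, 0, 0, 0], [1, 0, 0, 0, 0, 0, 0]],
])

```text
t: 34.85
tool_pos: [0.5976, 0.0409, 0.0959]
ee_rot: [0.001, 0.0, 1.0, 0.001]
contact_force: [-0.6, 0.6, -2.9]
gripper_width: 0.0131
```

Run:
```python
from h import *
plan((.597,.041,.0725),np.pi/2)
c=read_camera("scene"); crop(c,250,180,130,115,6,"p2.png")
```

```text
pos [0.5976 0.0409 0.0959] t 34.85 yawY 1.57 tiltz [ 0.002  0.001 -1.   ] j6 0.07 w 0.0131 F [-0.6  0.6 -2.9]
plan [array([0.02, 0.  , 0.58]), array([ 0.01,  0.02, -0.  ]), array([ 3.000e-02, -1.000e-02,  2.094e+01])]
```

View pics/p2.png

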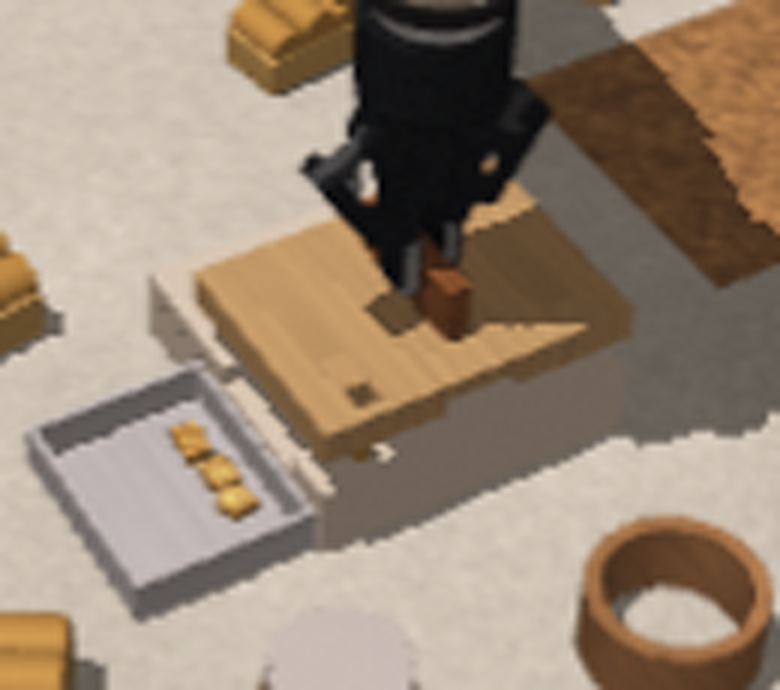

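The cover is just above the pins, and the chips are still in the tray. Descend gently.

carry_out([
  [[1, 0, 0, 0.1, 0, 0.02, 0], [1, 0, 0, 0.12, 0, 0, 0], [1, 0, 0, 0.12, 0, 0, 0], [1, 0, 0, 0.08, 0, 0, 0], [1, 0, 0, 0, 0, 0, 0]],
])

```text
t: 35.4
tool_pos: [0.5979, 0.041, 0.078]
ee_rot: [-0.0, 0.0, 1.0, 0.001]
contact_force: [-0.4, -0.1, -3.6]
gripper_width: 0.0128
```

Run:
```python
from h import *
plan((.597,.041,.0725),np.pi/2)
```

```text
pos [0.5979 0.041  0.078 ] t 35.4 yawY 1.57 tiltz [-0.     0.001 -1.   ] j6 0.07 w 0.0128 F [-0.4 -0.1 -3.6]
plan [array([0.02, 0.  , 0.14]), array([ 0.01, -0.  , -0.  ]), array([-0.000e+00, -1.000e-02,  2.094e+01])]
```

No contact force at 10 mm below the pin tops, so the pins are in their holes.

carry_out([
  [[1, 0, 0, 0.08, 0, 0, 0], [1, 0, 0, 0.06, 0, 0, 0], [1, 0, 0, 0.04, 0, 0, 0], [1, 0, 0, 0.03, 0, 0, 0], [1, 0, 0, 0, 0, 0, 0]],
])

```text
t: 35.9
tool_pos: [0.5981, 0.041, 0.0732]
ee_rot: [0.002, 0.0, 1.0, 0.001]
contact_force: [-0.2, -0.2, -3.9]
gripper_width: 0.0127
```

Run:
```python
from h import *
plan((.597,.041,.0725),np.pi/2)
```

```text
pos [0.5981 0.041  0.0732] t 35.9 yawY 1.57 tiltz [ 0.003  0.002 -1.   ] j6 0.07 w 0.0127 F [-0.2 -0.2 -3.9]
plan [array([ 0.03, -0.  ,  0.02]), array([ 0.01,  0.02, -0.  ]), array([ 3.000e-02, -2.000e-02,  2.094e+01])]
```

carry_out([
  [[1, 0.02, 0, 0.05, 0, 0.02, 0], [1, 0, 0, 0.05, 0, 0, 0], [1, 0, 0, 0.05, 0, 0, 0], [1, 0, 0, 0.05, 0, 0, 0]],
])

```text
t: 36.3
tool_pos: [0.5982, 0.041, 0.0727]
ee_rot: [0.003, 0.0, 1.0, 0.001]
contact_force: [-7.5, -0.2, 18.7]
gripper_width: 0.0133
```

Run:
```python
from h import *
plan((.597,.041,.0725),np.pi/2)
```

```text
pos [0.5982 0.041  0.0727] t 36.3 yawY 1.571 tiltz [ 0.007  0.002 -1.   ] j6 0.07 w 0.0133 F [-7.5 -0.2 18.7]
plan [array([ 0.03, -0.  ,  0.01]), array([ 0.01,  0.04, -0.  ]), array([ 7.000e-02, -2.000e-02,  2.094e+01])]
```

It is seated at the expected height (0.0727 against 0.0728) with firm contact. Release and rise.

carry_out([
  [[0, 0, 0, -0.02, 0, 0, 0], [-1, 0, 0, 0, 0, 0, 0], [-1, 0, 0, 0, 0, 0, 0], [-1, 0, 0, 0, 0, 0, 0], [-1, 0, 0, 0, 0, 0, 0], [-1, 0, 0, -0.3, 0, 0, 0], [-1, 0, 0, -0.6, 0, 0, 0], [-1, 0, 0, -0.8, 0, 0, 0], [-1, 0, 0, -0.8, 0, 0, 0], [-1, 0, 0, -0.5, 0, 0, 0], [-1, 0, 0, 0, 0, 0, 0]],
])

```text
t: 37.4
tool_pos: [0.5976, 0.0408, 0.2013]
ee_rot: [0.004, 0.0, 1.0, 0.001]
contact_force: [0.5, -0.4, -0.1]
gripper_width: 0.0857
```

carry_out([
  [[-1, 0, -0.5, 0, 0, 0, 0], [-1, 0, -1, 0, 0, 0, 0], [-1, 0, -1, 0, 0, 0, 0], [-1, 0, -1, 0, 0, 0, 0], [-1, 0, -1, 0, 0, 0, 0], [-1, 0, -0.5, 0, 0, 0, 0], [-1, 0, 0, 0, 0, 0, 0]],
])

```text
t: 38.1
tool_pos: [0.5972, -0.1649, 0.1997]
ee_rot: [0.004, -0.002, 1.0, 0.001]
contact_force: [-0.3, 0.4, -0.5]
gripper_width: 0.0851
```

Run:
```python
from h import *
plan((.50,-.398,.19),np.pi/2)
c=read_camera("scene"); crop(c,250,190,130,105,6,"q2.png"); crop(c,150,240,80,70,8,"q4.png")
c=read_camera("top"); crop(c,225,140,130,105,6,"q1.png"); crop(c,365,195,105,100,6,"q3.png")
```

```text
pos [ 0.5972 -0.1649  0.1997] t 38.1 yawY 1.574 tiltz [ 0.007  0.003 -1.   ] j6 -0.28 w 0.0851 F [-0.3  0.4 -0.5]
plan [array([ 2.45, -5.82,  0.21]), array([0.02, 0.05, 0.02]), array([ -0.08,   0.03, -20.92])]
```

View pics/q2.png

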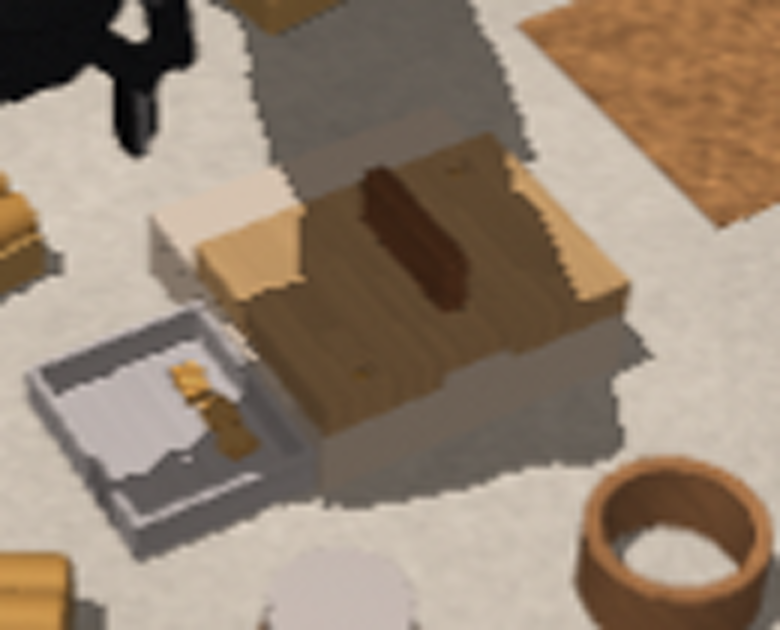

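View pics/q1.png

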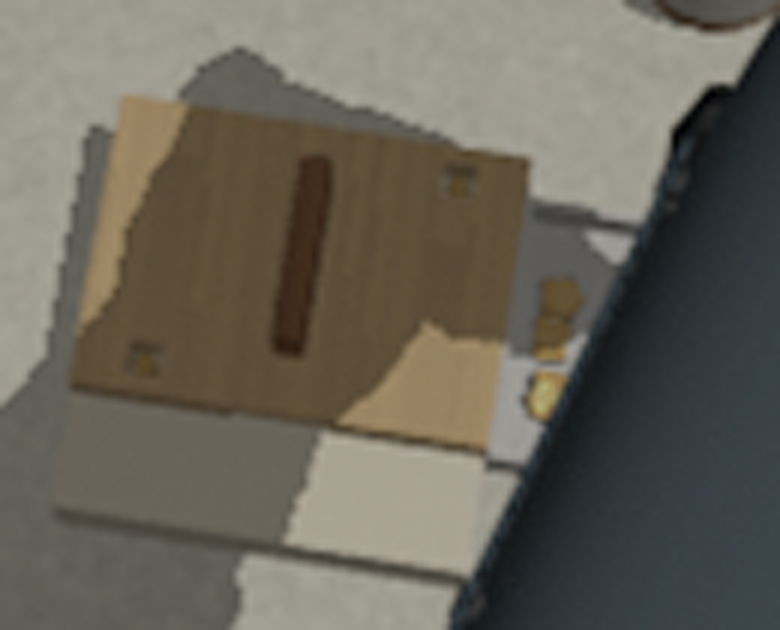

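View pics/q3.png

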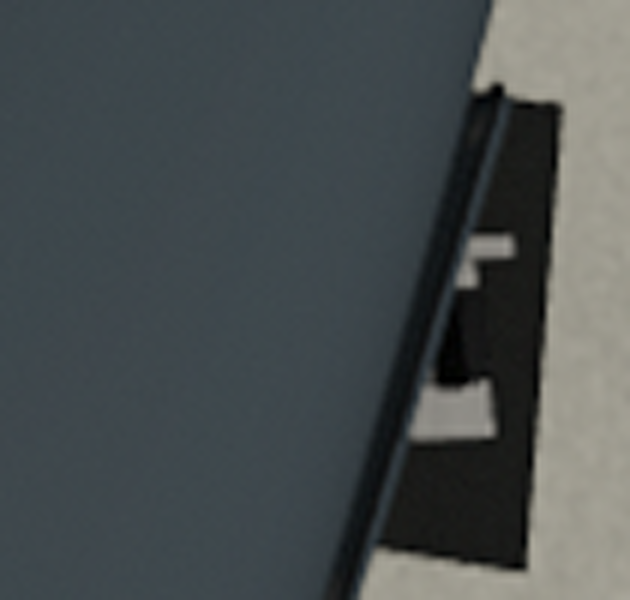

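View pics/q4.png

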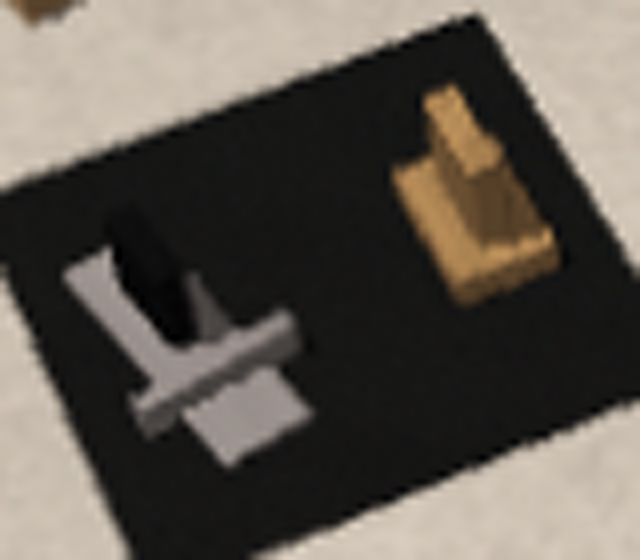

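The cover is seated with brass visible in both holes at crop (145,358) and (458,180), and its corners are where they were at the start. The gauge is unmoved, so I measure it in the scene view too.

Run:
```python
from h import *
np.set_printoptions(precision=4,suppress=True)
c2=read_camera("scene")
P=pix2plane(c2,cp([(315,411),(231,462),(62,273)],150,240,8),.005); print("tipL tipR back",P)
ax=P[1]-P[2]; print(np.linalg.norm(ax),np.arctan2(ax[1],ax[0]),np.linalg.norm(P[0]-P[1]))
y=np.arctan2(ax[1],ax[0]); u=np.array([np.cos(y),np.sin(y)])
tip=(P[0]+P[1])[:2]/2; print("origin from tip",tip-.075*u)
P=pix2plane(c2,cp([(290,310),(130,402)],150,240,8),.016); print("bar",P,np.linalg.norm(P[0]-P[1]))
d=P[0]-P[1]; print("yaw bar",np.arctan2(d[1],d[0])-np.pi/2)
P=pix2plane(c2,cp([(112,207),(135,203),(190,268),(170,275)],150,240,8),.045); print("grip",P,P.mean(0))
```

```text
tipL tipR back [[ 0.5703 -0.3721  0.005 ]
 [ 0.5776 -0.4067  0.005 ]
 [ 0.4644 -0.4321  0.005 ]]
0.1160631737456338 0.22118087482329696 0.03538337339183677
origin from tip [ 0.5008 -0.4058]
bar [[ 0.5311 -0.3652  0.016 ]
 [ 0.5441 -0.4308  0.016 ]] 0.06688353523388116
yaw bar 0.194990829012057
grip [[ 0.4794 -0.4105  0.045 ]
 [ 0.4816 -0.4024  0.045 ]
 [ 0.5207 -0.3951  0.045 ]
 [ 0.5204 -0.4026  0.045 ]] [ 0.5005 -0.4027  0.045 ]
```

Gauge pose: origin about (0.499, -0.4065), yaw about 0.205. I go to it.

carry_out([
  [[-1, 0.2, -0.5, 0, 0, 0.05, 0], [-1, 0.35, -0.8, 0, 0, 0, 0], [-1, 0.35, -0.8, 0, 0, 0, 0], [-1, 0.35, -0.8, 0, 0, 0, 0], [-1, 0.35, -0.8, 0, 0, 0, 0], [-1, 0.35, -0.8, 0, 0, 0, 0], [-1, 0.35, -0.8, 0, 0, 0, 0], [-1, 0.1, -0.3, 0, 0, 0, 0], [-1, 0, 0, 0, 0, 0, -0.7], [-1, 0, 0, 0, 0, 0, -0.65], [-1, 0, 0, 0, 0, 0, 0]],
])

```text
t: 39.35
tool_pos: [0.5072, -0.3781, 0.1986]
ee_rot: [0.0, -0.118, 0.993, 0.004]
contact_force: [-0.1, 0.8, -0.4]
gripper_width: 0.0854
```

Run:
```python
from h import *
plan((.499,-.4065,.1),np.pi/2+.205)
```

```text
pos [ 0.5072 -0.3781  0.1986] t 39.35 yawY 1.808 tiltz [-0.     0.007 -1.   ] j6 -0.88 w 0.0854 F [-0.1  0.8 -0.4]
plan [array([ 0.37, -0.66,  2.46]), array([0.05, 0.01, 0.21]), array([-2.000e-02,  8.000e-02, -2.073e+01])]
```

carry_out([
  [[-1, 0.2, -0.35, 0.2, 0.04, 0, 0.2], [-1, 0.15, -0.3, 0.4, 0, 0, 0], [-1, 0, 0, 0.6, 0, 0, 0], [-1, 0, 0, 0.6, 0, 0, 0], [-1, 0, 0, 0.4, 0, 0, 0], [-1, 0, 0, 0.1, 0, 0, 0], [-1, 0, 0, 0, 0, 0, 0]],
])

```text
t: 40.05
tool_pos: [0.5013, -0.406, 0.1017]
ee_rot: [0.001, -0.094, 0.996, -0.0]
contact_force: [-0.3, -1.0, 0.3]
gripper_width: 0.0849
```

Run:
```python
from h import *
plan((.499,-.4065,.012),np.pi/2+.205)
c=read_camera("scene"); crop(c,140,200,130,115,5,"r3.png")
```

```text
pos [ 0.5013 -0.406   0.1017] t 40.05 yawY 1.759 tiltz [ 0.002 -0.001 -1.   ] j6 -0.87 w 0.0849 F [-0.3 -1.   0.3]
plan [array([0.06, 0.  , 2.24]), array([-0.01,  0.01, -0.11]), array([2.000e-02, 1.000e-02, 2.083e+01])]
```

View pics/r3.png

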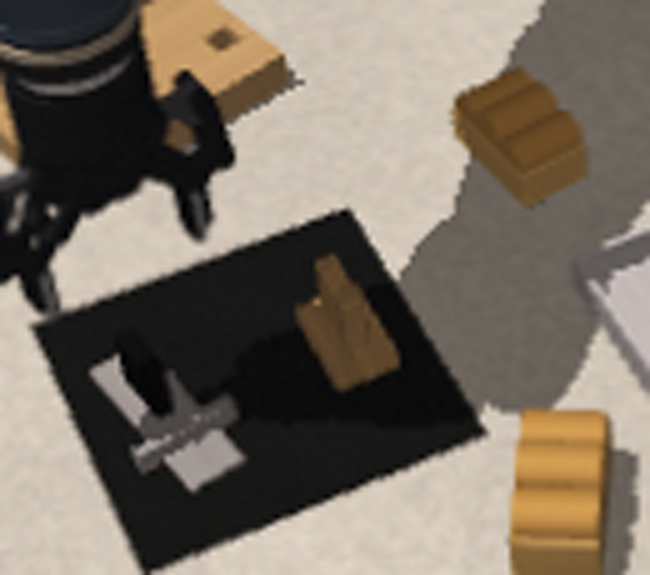

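carry_out([
  [[-1, 0.05, 0, 0.3, 0, 0, -0.11], [-1, 0, 0, 0.4, 0, 0, 0], [-1, 0, 0, 0.4, 0, 0, 0], [-1, 0, 0, 0.4, 0, 0, 0], [-1, 0, 0, 0.3, 0, 0, 0], [-1, 0, 0, 0.15, 0, 0, 0], [-1, 0, 0, 0, 0, 0, 0], [-1, 0, 0, 0, 0, 0, 0]],
])

```text
t: 40.9
tool_pos: [0.5022, -0.4089, 0.0241]
ee_rot: [0.004, -0.103, 0.995, -0.004]
contact_force: [0.8, 0.5, -0.1]
gripper_width: 0.0854
```

Run:
```python
from h import *
plan((.499,-.4065,.012),np.pi/2+.205)
c=read_camera("scene"); crop(c,140,200,130,115,5,"r4.png")
```

```text
pos [ 0.5022 -0.4089  0.0241] t 40.9 yawY 1.778 tiltz [ 0.009 -0.007 -1.   ] j6 -0.89 w 0.0854 F [ 0.8  0.5 -0.1]
plan [array([0.07, 0.08, 0.3 ]), array([-0.06,  0.05,  0.01]), array([ -0.08,  -0.09, -20.93])]
```

View pics/r4.png

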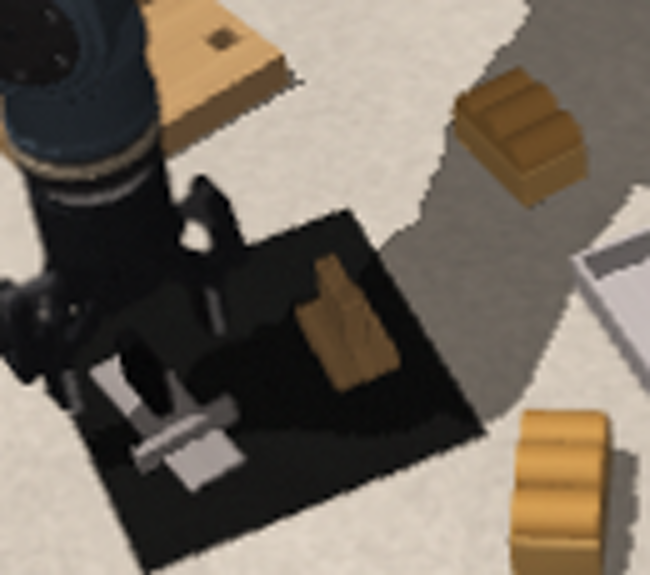

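carry_out([
  [[-1, 0.06, 0.06, 0.15, -0.06, 0.05, 0], [-1, 0, 0, 0.12, 0, 0, 0], [-1, 0, 0, 0, 0, 0, 0], [1, 0, 0, 0, 0, 0, 0], [1, 0, 0, 0, 0, 0, 0], [1, 0, 0, 0, 0, 0, 0], [1, 0, 0, 0, 0, 0, 0], [1, 0, 0, 0, 0, 0, 0], [1, 0, 0, 0, 0, 0, 0], [1, 0, 0, 0, 0, 0, 0], [1, 0, 0, 0, 0, 0, 0]],
])

```text
t: 42.05
tool_pos: [0.5002, -0.4078, 0.0145]
ee_rot: [0.001, -0.103, 0.995, -0.001]
contact_force: [0.1, 0.3, -0.3]
gripper_width: 0.0113
```

Run:
```python
from h import *
plan((.499,-.4065,.012),np.pi/2+.205)
```

```text
pos [ 0.5002 -0.4078  0.0145] t 42.05 yawY 1.778 tiltz [ 0.002 -0.001 -1.   ] j6 -0.89 w 0.0113 F [ 0.1  0.3 -0.3]
plan [array([0.02, 0.04, 0.06]), array([-0.01,  0.01,  0.02]), array([-2.000e-02, -2.000e-02, -2.093e+01])]
```

carry_out([
  [[1, 0, 0, -0.2, 0, 0, 0], [1, 0, 0, -0.4, 0, 0, 0], [1, 0, 0, -0.6, 0, 0, 0], [1, 0, 0, -0.7, 0, 0, 0], [1, 0, 0, -0.7, 0, 0, 0], [1, 0, 0, -0.6, 0, 0, 0], [1, 0, 0, -0.2, 0, 0, 0], [1, 0, 0, 0, 0, 0, 0.7], [1, 0, 0, 0, 0, 0, 0.68], [1, 0, 0, 0, 0, 0, 0]],
])

```text
t: 43.05
tool_pos: [0.4981, -0.4062, 0.1563]
ee_rot: [-0.001, 0.003, 1.0, 0.001]
contact_force: [0.1, 0.2, -1.3]
gripper_width: 0.0108
```

Run:
```python
from h import *
plan((.425,.041,.15),np.pi/2)
c=read_camera("scene"); crop(c,140,160,130,115,5,"s4.png")
```

```text
pos [ 0.4981 -0.4062  0.1563] t 43.05 yawY 1.565 tiltz [-0.002  0.002 -1.   ] j6 -0.68 w 0.0108 F [ 0.1  0.2 -1.3]
plan [array([ 1.9 , 11.17,  0.18]), array([ 0.01, -0.01, -0.04]), array([-2.00e-02, -2.00e-02,  2.09e+01])]
```

View pics/s4.png

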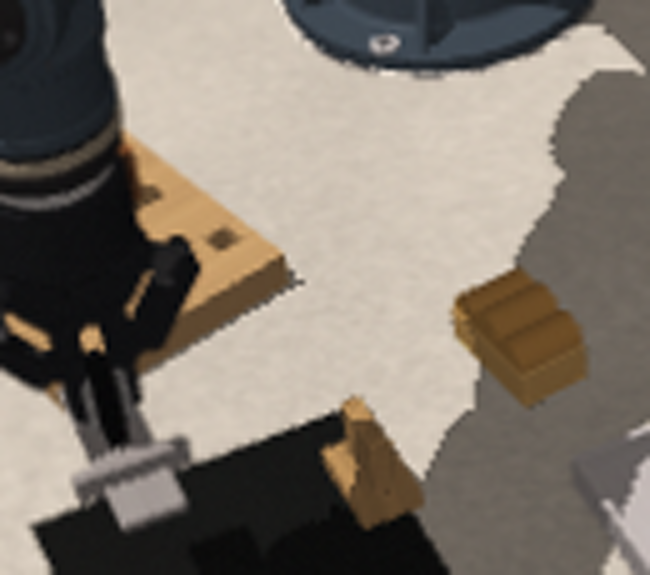

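The gauge is held level, tip forward. Carry it to the front of the slot.

carry_out([
  [[1, 0, 0.4, 0, 0, 0, 0], [1, 0.1, 0.8, 0, 0, 0, 0], [1, 0.1, 0.9, 0, 0, 0, 0], [1, 0.1, 0.9, 0, 0, 0, 0], [1, 0.1, 0.9, 0, 0, 0, 0], [1, 0.1, 0.9, 0, 0, 0, 0], [1, 0.1, 0.9, 0, 0, 0, 0], [1, 0.1, 0.9, 0, 0, 0, 0], [1, 0.1, 0.9, 0, 0, 0, 0], [1, 0.1, 0.8, 0, 0, 0, 0], [1, 0.1, 0.4, 0, 0, 0, 0], [1, 0, 0, 0, 0, 0, 0]],
])

```text
t: 44.3
tool_pos: [0.4447, -0.0374, 0.1516]
ee_rot: [-0.005, -0.014, 1.0, 0.004]
contact_force: [-0.4, 0.4, -1.1]
gripper_width: 0.0113
```

Run:
```python
from h import *
plan((.425,.041,.12),np.pi/2)
```

```text
pos [ 0.4447 -0.0374  0.1516] t 44.3 yawY 1.599 tiltz [-0.01   0.008 -1.   ] j6 -0.12 w 0.0113 F [-0.4  0.4 -1.1]
plan [array([0.43, 1.97, 0.81]), array([ 0.06, -0.07,  0.19]), array([  0.1 ,   0.09, -20.75])]
```

carry_out([
  [[1, 0.2, 0.4, 0, 0.06, -0.07, 0.19], [1, 0.2, 0.5, 0, 0, 0, 0], [1, 0.1, 0.5, 0, 0, 0, 0], [1, 0, 0.3, 0.2, 0, 0, 0], [1, 0, 0.2, 0.3, 0, 0, 0], [1, 0, 0, 0.3, 0, 0, 0], [1, 0, 0, 0, 0, 0, 0], [1, 0, 0, 0, 0, 0, 0]],
])

```text
t: 45.1
tool_pos: [0.4222, 0.0401, 0.1162]
ee_rot: [0.0, -0.005, 1.0, -0.001]
contact_force: [1.2, 0.6, -1.7]
gripper_width: 0.011
```

Run:
```python
from h import *
plan((.43,.041,.0595),np.pi/2)
c=read_camera("scene"); crop(c,240,160,140,115,5,"t4.png")
c=read_camera("top"); crop(c,225,150,130,115,5,"t1.png")
```

```text
pos [0.4222 0.0401 0.1162] t 45.1 yawY 1.581 tiltz [ 0.    -0.002 -1.   ] j6 0.09 w 0.011 F [ 1.2  0.6 -1.7]
plan [array([-0.2 ,  0.02,  1.42]), array([-0.01,  0.  ,  0.07]), array([-0.000e+00, -2.000e-02, -2.087e+01])]
```

View pics/t4.png

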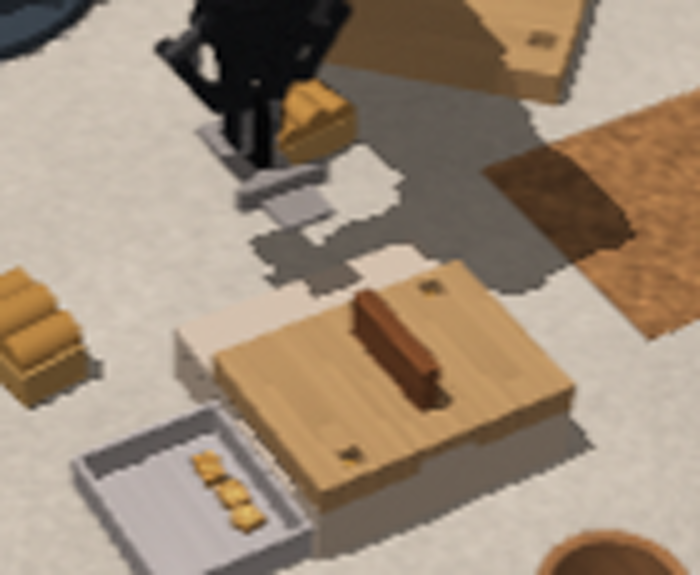

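View pics/t1.png

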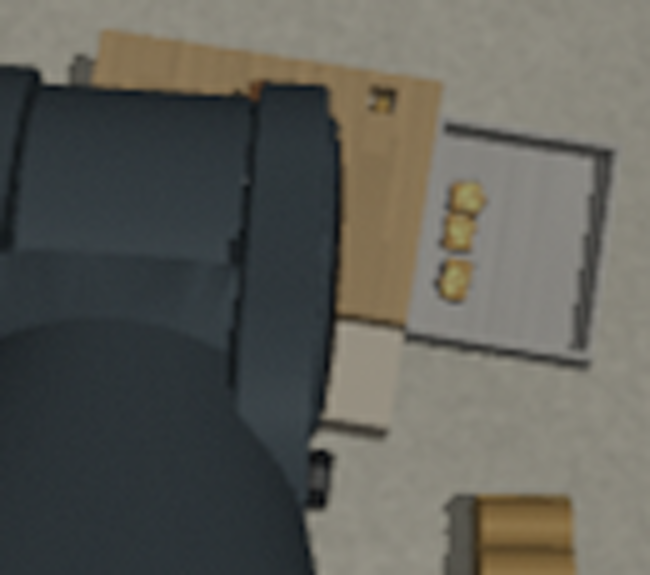

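Run:
```python
from h import *
np.set_printoptions(precision=4,suppress=True)
c2=read_camera("scene");c=read_camera("top")
print(pix2plane(c,[(219,288)],.025))
print("tip",pix2plane(c2,cp([(333,208),(298,227),(263,206)],240,160,5),.1067))
print("bar",pix2plane(c2,cp([(325,168),(238,193)],240,160,5),.1177))
```

```text
[[0.3149 0.1384 0.025 ]]
tip [[0.4948 0.06   0.1067]
 [0.4998 0.0316 0.1067]
 [0.472  0.0226 0.1067]]
bar [[0.47   0.0687 0.1177]
 [0.4647 0.0086 0.1177]]
```

carry_out([
  [[1, -0.1, 0.02, 0.3, 0, 0, 0.07], [1, 0, 0, 0.35, 0, 0, 0], [1, 0, 0, 0.35, 0, 0, 0], [1, 0, 0, 0.25, 0, 0, 0], [1, 0, 0, 0.1, 0, 0, 0], [1, 0, 0, 0, 0, 0, 0], [1, 0, 0, 0, 0, 0, 0]],
])

```text
t: 46.0
tool_pos: [0.4299, 0.0401, 0.0639]
ee_rot: [0.004, 0.001, 1.0, -0.001]
contact_force: [-0.1, 0.8, -1.6]
gripper_width: 0.0111
```

Run:
```python
from h import *
plan((.43,.041,.0585),np.pi/2)
c=read_camera("scene"); crop(c,260,180,80,70,9,"u4.png")
```

```text
pos [0.4299 0.0401 0.0639] t 46.0 yawY 1.568 tiltz [ 0.008 -0.001 -1.   ] j6 0.1 w 0.0111 F [-0.1  0.8 -1.6]
plan [array([-0.  ,  0.02,  0.13]), array([-0.01,  0.05, -0.02]), array([8.000e-02, 2.000e-02, 2.093e+01])]
```

View pics/u4.png

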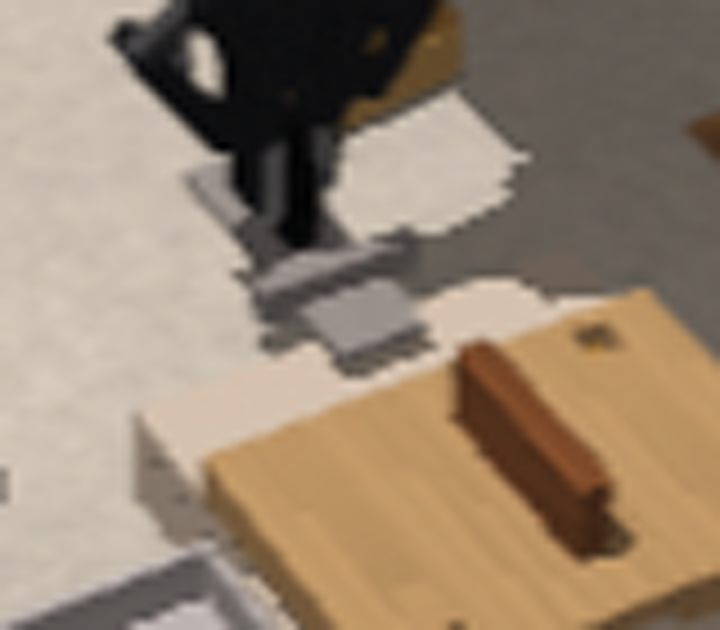

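Run:
```python
from h import *
np.set_printoptions(precision=4,suppress=True)
c2=read_camera("scene")
P=pix2plane(c2,cp([(424,316),(342,350),(300,310)],260,180,9),.0544);print("tipL,R",P,np.linalg.norm(P[0]-P[1]))
P=pix2plane(c2,cp([(412,240),(256,288)],260,180,9),.0654);print("barL,R",P)
P=pix2plane(c2,cp([(470,345),(608,492)],260,180,9),.096);print("handle",P)
```

```text
tipL,R [[0.5008 0.0603 0.0544]
 [0.5021 0.0258 0.0544]
 [0.4768 0.0233 0.0544]] 0.03450603169948338
barL,R [[0.4743 0.0709 0.0654]
 [0.4697 0.0093 0.0654]]
handle [[0.5593 0.0413 0.096 ]
 [0.6413 0.0436 0.096 ]]
```

carry_out([
  [[1, 0, 0.02, 0.1, 0, 0.05, -0.02], [1, 0, 0, 0.04, 0, 0, 0], [1, 0, 0, 0, 0, 0, 0], [1, 0, 0, 0, 0, 0, 0]],
])

```text
t: 46.5
tool_pos: [0.4307, 0.0412, 0.0588]
ee_rot: [0.001, -0.001, 1.0, -0.001]
contact_force: [0.8, -0.4, -2.3]
gripper_width: 0.0116
```

Run:
```python
from h import *
plan((.487,.041,.0583),np.pi/2)
```

```text
pos [0.4307 0.0412 0.0588] t 46.5 yawY 1.572 tiltz [ 0.002 -0.001 -1.   ] j6 0.1 w 0.0116 F [ 0.8 -0.4 -2.3]
plan [array([-1.41, -0.01,  0.01]), array([-0.01,  0.01,  0.01]), array([-2.000e-02, -1.000e-02, -2.094e+01])]
```

carry_out([
  [[1, -0.1, 0, 0, 0, 0, 0], [1, -0.15, 0, 0, 0, 0, 0], [1, -0.15, 0, 0, 0, 0, 0], [1, -0.15, 0, 0, 0, 0, 0], [1, -0.15, 0, 0, 0, 0, 0], [1, -0.1, 0, 0, 0, 0, 0], [1, 0, 0, 0, 0, 0, 0]],
])

```text
t: 47.2
tool_pos: [0.4666, 0.0412, 0.059]
ee_rot: [0.001, -0.0, 1.0, -0.001]
contact_force: [-0.7, -1.0, -2.1]
gripper_width: 0.011
```

Run:
```python
from h import *
plan((.487,.041,.0583),np.pi/2)
c=read_camera("scene"); crop(c,260,180,80,70,9,"v4.png")
```

```text
pos [0.4666 0.0412 0.059 ] t 47.2 yawY 1.572 tiltz [ 0.003 -0.001 -1.   ] j6 0.09 w 0.011 F [-0.7 -1.  -2.1]
plan [array([-0.51, -0.  ,  0.02]), array([-0.01,  0.02,  0.01]), array([-3.000e-02, -1.000e-02, -2.094e+01])]
```

View pics/v4.png

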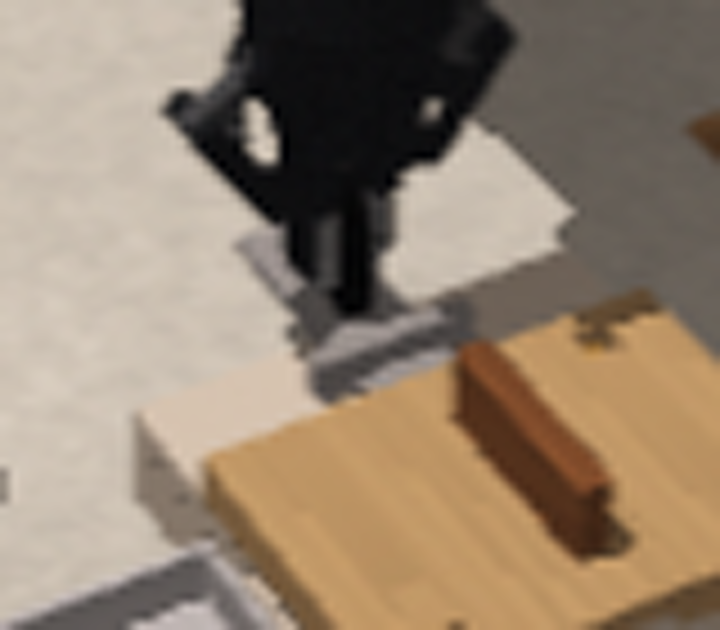

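The tip is about 1 cm inside the slot with no side force. Continue until the stop meets the cover.

carry_out([
  [[1, -0.1, 0, 0.01, 0, 0, 0], [1, -0.1, 0, 0, 0, 0, 0], [1, -0.1, 0, 0, 0, 0, 0], [1, -0.08, 0, 0, 0, 0, 0], [1, -0.06, 0, 0, 0, 0, 0]],
])

```text
t: 47.75
tool_pos: [0.4845, 0.0412, 0.0585]
ee_rot: [0.001, -0.0, 1.0, -0.001]
contact_force: [0.1, -0.5, -1.1]
gripper_width: 0.0117
```

Run:
```python
from h import *
plan((.488,.041,.0583),np.pi/2)
```

```text
pos [0.4845 0.0412 0.0585] t 47.75 yawY 1.572 tiltz [ 0.002 -0.001 -1.   ] j6 0.08 w 0.0117 F [ 0.1 -0.5 -1.1]
plan [array([-0.09, -0.  ,  0.  ]), array([-0.01,  0.01,  0.01]), array([-2.000e-02, -1.000e-02, -2.094e+01])]
```

carry_out([
  [[1, -0.05, 0, 0, 0, 0, 0], [1, -0.05, 0, 0, 0, 0, 0], [1, -0.04, 0, 0, 0, 0, 0]],
])

```text
t: 48.05
tool_pos: [0.4886, 0.0411, 0.0581]
ee_rot: [-0.001, -0.001, 1.0, -0.001]
contact_force: [-7.6, 0.3, 4.2]
gripper_width: 0.0113
```

carry_out([
  [[1, -0.04, 0, 0, 0, 0, 0]],
])

```text
t: 48.15
tool_pos: [0.4885, 0.0411, 0.0579]
ee_rot: [-0.002, -0.001, 1.0, -0.001]
contact_force: [-7.6, -0.1, 3.0]
gripper_width: 0.0111
```

carry_out([
  [[1, -0.04, 0, 0, 0, 0, 0]],
])

```text
t: 48.25
tool_pos: [0.4886, 0.0411, 0.0576]
ee_rot: [-0.004, -0.001, 1.0, -0.001]
contact_force: [-6.0, 1.3, 2.6]
gripper_width: 0.011
```

Run:
```python
from h import *
plan((.43,.041,.0583),np.pi/2)
c=read_camera("scene"); crop(c,260,180,80,70,9,"w4.png")
```

```text
pos [0.4886 0.0411 0.0576] t 48.25 yawY 1.572 tiltz [-0.008 -0.001 -1.   ] j6 0.08 w 0.011 F [-6.   1.3  2.6]
plan [array([ 1.46,  0.  , -0.  ]), array([-0.01, -0.05,  0.01]), array([ 8.000e-02, -1.000e-02, -2.094e+01])]
```

View pics/w4.png

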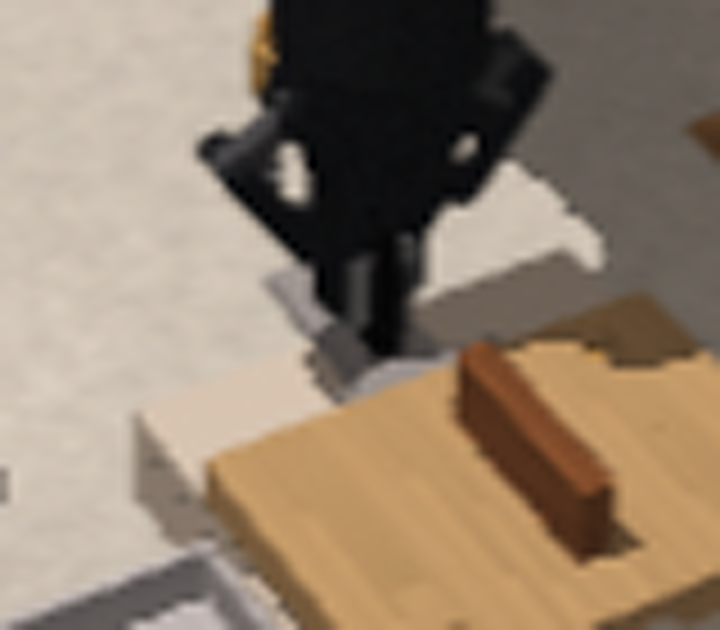

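The stop bar is hard against the cover's edge (steady 6–8 N at the expected x 0.4886), and the cover has not moved. Withdraw straight back.

carry_out([
  [[1, 0.1, 0, -0.02, 0, -0.05, 0], [1, 0.15, 0, 0, 0, 0, 0], [1, 0.2, 0, 0, 0, 0, 0], [1, 0.2, 0, 0, 0, 0, 0], [1, 0.2, 0, 0, 0, 0, 0], [1, 0.2, 0, 0, 0, 0, 0], [1, 0.2, 0, 0, 0, 0, 0], [1, 0.2, 0, 0, 0, 0, 0], [1, 0.1, 0, 0, 0, 0, 0], [1, 0, 0, 0, 0, 0, 0]],
])

```text
t: 49.3
tool_pos: [0.421, 0.041, 0.0587]
ee_rot: [0.001, -0.001, 1.0, -0.001]
contact_force: [0.3, -0.0, -1.8]
gripper_width: 0.0112
```

Run:
```python
from h import *
plan((.43,.041,.15),np.pi/2)
c=read_camera("scene"); crop(c,250,160,120,100,6,"x4.png")
```

```text
pos [0.421  0.041  0.0587] t 49.3 yawY 1.572 tiltz [ 0.002 -0.001 -1.   ] j6 0.1 w 0.0112 F [ 0.3 -0.  -1.8]
plan [array([-0.23, -0.  , -2.28]), array([-0.01,  0.01,  0.01]), array([-2.000e-02, -1.000e-02, -2.094e+01])]
```

View pics/x4.png

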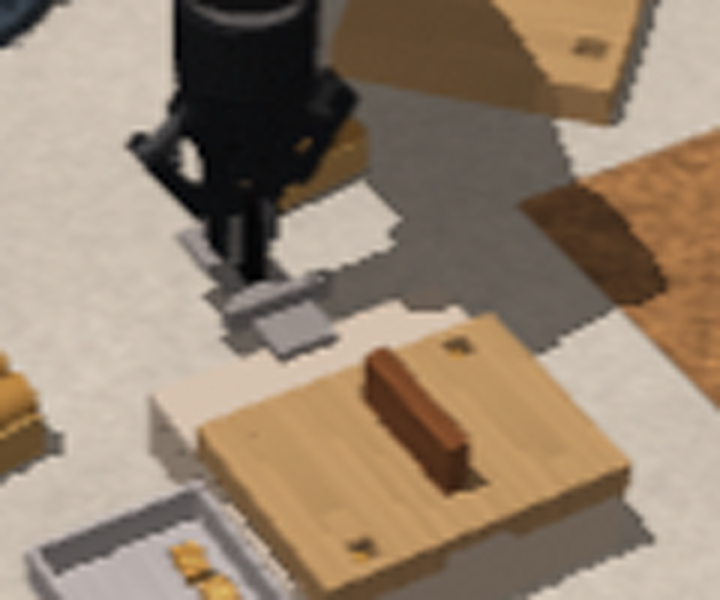

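carry_out([
  [[1, 0, 0, -0.4, 0, 0, 0], [1, 0, 0, -0.7, 0, 0, 0], [1, 0, 0, -0.7, 0, 0, 0], [1, 0, 0, -0.5, 0, 0, 0], [1, -0.1, -0.4, 0, 0, 0, 0], [1, -0.2, -0.8, 0, 0, 0, 0], [1, -0.25, -0.9, 0, 0, 0, 0], [1, -0.25, -0.9, 0, 0, 0, 0], [1, -0.25, -0.9, 0, 0, 0, 0], [1, -0.25, -0.9, 0, 0, 0, 0], [1, -0.2, -0.8, 0, 0, 0, 0], [1, -0.1, -0.4, 0, 0, 0, 0]],
])

```text
t: 50.55
tool_pos: [0.4935, -0.2069, 0.1561]
ee_rot: [0.004, -0.003, 1.0, -0.001]
contact_force: [-0.0, 0.3, -0.9]
gripper_width: 0.0109
```

Run:
```python
from h import *
plan((.5,-.40,.12),np.pi/2)
```

```text
pos [ 0.4935 -0.2069  0.1561] t 50.55 yawY 1.578 tiltz [ 0.008 -0.002 -1.   ] j6 -0.4 w 0.0109 F [-0.   0.3 -0.9]
plan [array([-0.12, -4.83,  0.91]), array([-0.01,  0.06,  0.05]), array([-9.00e-02, -2.00e-02, -2.09e+01])]
```

carry_out([
  [[1, 0, -0.5, 0, 0, 0.06, 0.05], [1, -0.05, -0.8, 0, 0, 0, 0], [1, -0.05, -0.8, 0, 0, 0, 0], [1, 0, -0.8, 0, 0, 0, 0], [1, 0, -0.8, 0, 0, 0, 0], [1, 0, -0.5, 0, 0, 0, 0], [1, 0, -0.3, 0, 0, 0, 0], [1, 0, 0, 0, 0, 0, 0], [1, 0, 0, 0, 0, 0, 0]],
])

```text
t: 51.45
tool_pos: [0.4992, -0.3933, 0.1535]
ee_rot: [-0.001, 0.001, 1.0, 0.001]
contact_force: [0.3, 1.0, -1.5]
gripper_width: 0.0109
```

Run:
```python
from h import *
plan((.5,-.40,.017),np.pi/2)
c=read_camera("scene"); crop(c,140,190,130,115,5,"y4.png")
```

```text
pos [ 0.4992 -0.3933  0.1535] t 51.45 yawY 1.569 tiltz [-0.003  0.002 -1.   ] j6 -0.67 w 0.0109 F [ 0.3  1.  -1.5]
plan [array([-0.03, -0.17,  3.41]), array([ 0.01, -0.02, -0.01]), array([-3.000e-02, -2.000e-02,  2.094e+01])]
```

View pics/y4.png

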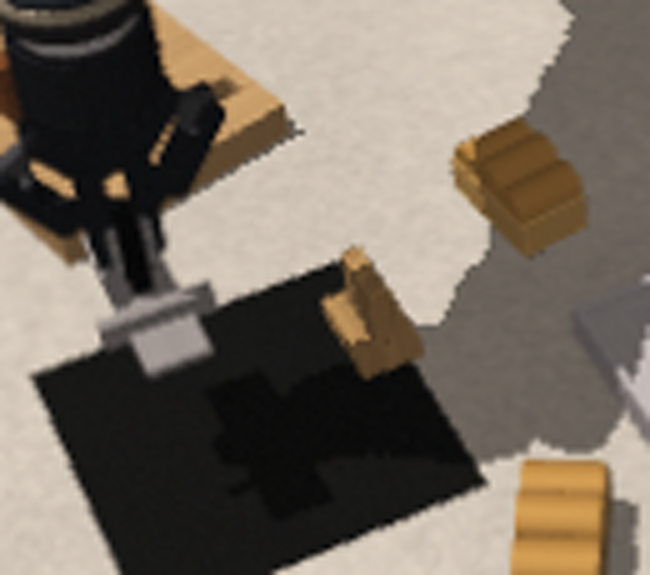

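The scraper has been knocked aside since I released it: its foot (crop (372,340)) now overhangs the mat's edge. I set the gauge down first, then mend that.

carry_out([
  [[1, 0, -0.15, 0.2, 0, 0, 0], [1, 0, 0, 0.4, 0, 0, 0], [1, 0, 0, 0.5, 0, 0, 0], [1, 0, 0, 0.5, 0, 0, 0], [1, 0, 0, 0.5, 0, 0, 0], [1, 0, 0, 0.4, 0, 0, 0], [1, 0, 0, 0.25, 0, 0, 0], [1, 0, 0, 0.15, 0, 0, 0], [1, 0, 0, 0, 0, 0, 0], [1, 0, 0, 0, 0, 0, 0]],
])

```text
t: 52.5
tool_pos: [0.5008, -0.3934, 0.0329]
ee_rot: [-0.001, -0.004, 1.0, 0.001]
contact_force: [-0.8, -0.2, -0.4]
gripper_width: 0.0111
```

Run:
```python
from h import *
plan((.5,-.40,.0145),np.pi/2)
```

```text
pos [ 0.5008 -0.3934  0.0329] t 52.5 yawY 1.578 tiltz [-0.001  0.001 -1.   ] j6 -0.67 w 0.0111 F [-0.8 -0.2 -0.4]
plan [array([ 0.02, -0.17,  0.46]), array([ 0.01, -0.01,  0.05]), array([ 1.000e-02,  1.000e-02, -2.089e+01])]
```

carry_out([
  [[1, 0, -0.15, 0.12, 0, 0, 0.05], [1, 0, 0, 0.15, 0, 0, 0], [1, 0, 0, 0.1, 0, 0, 0], [1, 0, 0, 0.06, 0, 0, 0], [1, 0, 0, 0.03, 0, 0, 0], [1, 0, 0, 0, 0, 0, 0]],
])

```text
t: 53.1
tool_pos: [0.5019, -0.4011, 0.0149]
ee_rot: [0.001, 0.0, 1.0, -0.0]
contact_force: [-0.3, 0.8, -1.8]
gripper_width: 0.0111
```

Run:
```python
from h import *
plan((.5,-.40,.0145),np.pi/2)
```

```text
pos [ 0.5019 -0.4011  0.0149] t 53.1 yawY 1.57 tiltz [ 0.002 -0.001 -1.   ] j6 -0.67 w 0.0111 F [-0.3  0.8 -1.8]
plan [array([0.05, 0.03, 0.01]), array([-0.01,  0.01, -0.01]), array([2.000e-02, 1.000e-02, 2.094e+01])]
```

carry_out([
  [[1, 0, 0, 0.03, 0, 0, 0], [0, 0, 0, 0, 0, 0, 0], [-1, 0, 0, 0, 0, 0, 0], [-1, 0, 0, 0, 0, 0, 0], [-1, 0, 0, 0, 0, 0, 0], [-1, 0, 0, 0, 0, 0, 0], [-1, 0, 0, -0.3, 0, 0, 0], [-1, 0, 0, -0.6, 0, 0, 0], [-1, 0, 0, -0.8, 0, 0, 0], [-1, 0, 0, -0.8, 0, 0, 0], [-1, 0, 0, -0.8, 0, 0, 0], [-1, 0, 0, -0.4, 0, 0, 0]],
])

```text
t: 54.3
tool_pos: [0.5007, -0.3999, 0.17]
ee_rot: [0.0, 0.0, 1.0, 0.0]
contact_force: [-0.1, -0.8, 0.2]
gripper_width: 0.0852
```

carry_out([
  [[-1, 0.5, 0, 0, 0, 0, 0], [-1, 0.8, 0, -0.2, 0, 0, 0], [-1, 0.8, 0, -0.2, 0, 0, 0], [-1, 0.5, 0, 0, 0, 0, 0], [-1, 0, 0, 0, 0, 0, 0]],
])

```text
t: 54.8
tool_pos: [0.3955, -0.4006, 0.1949]
ee_rot: [0.004, -0.001, 1.0, -0.004]
contact_force: [0.2, 0.5, -1.3]
gripper_width: 0.0855
```

Run:
```python
from h import *
plan((.5,-.25,.19),np.pi/2)
c=read_camera("scene"); crop(c,140,220,110,90,7,"z4.png")
c=read_camera("top"); crop(c,365,195,105,100,6,"z1.png")
```

```text
pos [ 0.3955 -0.4006  0.1949] t 54.8 yawY 1.572 tiltz [ 0.008 -0.007 -1.   ] j6 -0.79 w 0.0855 F [ 0.2  0.5 -1.3]
plan [array([-2.62,  3.76,  0.12]), array([-0.05,  0.06,  0.01]), array([ -0.09,  -0.07, -20.94])]
```

View pics/z4.png

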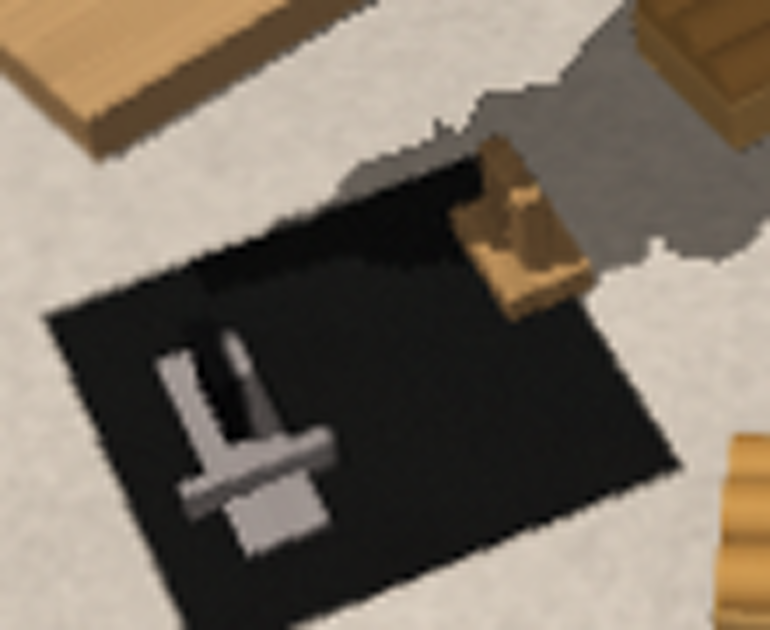

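View pics/z1.png

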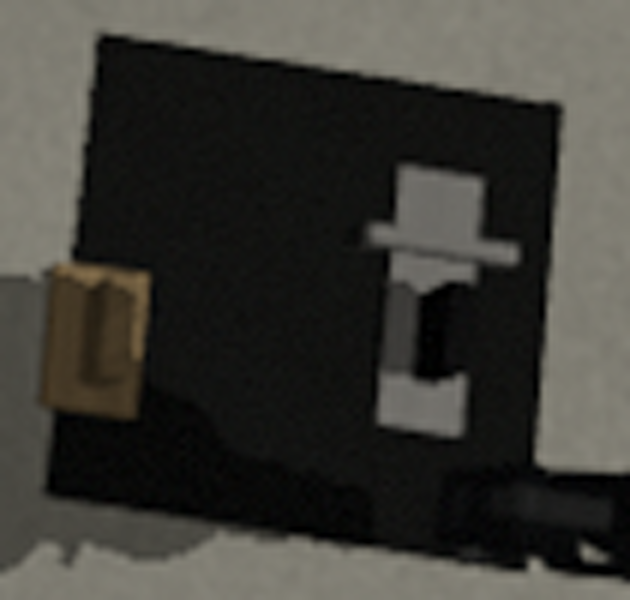

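The scraper stands upright but its left side (top crop (45,340)) overhangs the mat by a few millimetres. I measure and regrasp it.

Run:
```python
from h import *
np.set_printoptions(precision=4,suppress=True)
c=read_camera("top");c2=read_camera("scene")
P=pix2plane(c,cp([(53,262),(153,270),(139,421),(38,410)],365,195,6),.014);print(P,P.mean(0),np.linalg.norm(P-np.roll(P,-1,0),axis=1))
d=P[0]-P[3]+P[1]-P[2];print("yaw",np.arctan2(d[1],d[0]))
P=pix2plane(c2,cp([(450,210),(510,305),(593,272)],140,220,7),.014);print(P,(P[0]+P[2])/2)
d=P[1]-P[0];print("yaw",np.arctan2(d[1],d[0]),np.linalg.norm(d))
plan((.478,-.255,.19),np.pi/2)
```

```text
[[ 0.5049 -0.234   0.014 ]
 [ 0.5083 -0.2774  0.014 ]
 [ 0.442  -0.2785  0.014 ]
 [ 0.4399 -0.235   0.014 ]] [ 0.4738 -0.2562  0.014 ] [0.0436 0.0663 0.0435 0.0651]
yaw 0.015827749910566406
[[ 0.4475 -0.275   0.014 ]
 [ 0.5119 -0.2735  0.014 ]
 [ 0.5115 -0.2346  0.014 ]] [ 0.4795 -0.2548  0.014 ]
yaw 0.02264967708177991 0.06445236901693668
pos [ 0.3983 -0.4009  0.1936] t 55.0 yawY 1.574 tiltz [ 0.009 -0.007 -1.   ] j6 -0.79 w 0.0852 F [ 0.5 -1.4 -0.4]
plan [array([-2.  ,  3.64,  0.08]), array([-0.05,  0.06,  0.02]), array([ -0.09,  -0.07, -20.92])]
```

carry_out([
  [[-1, -0.2, 0.4, 0, -0.05, 0.06, -0.08], [-1, -0.4, 0.7, 0, 0, 0, 0], [-1, -0.4, 0.7, 0, 0, 0, 0], [-1, -0.4, 0.7, 0, 0, 0, 0], [-1, -0.3, 0.6, 0, 0, 0, 0], [-1, -0.2, 0.3, 0.3, 0, 0, 0], [-1, 0, 0, 0.5, 0, 0, 0], [-1, 0, 0, 0.5, 0, 0, 0], [-1, 0, 0, 0.3, 0, 0, 0], [-1, 0, 0, 0, 0, 0, 0], [-1, 0, 0, 0, 0, 0, 0]],
])

```text
t: 56.1
tool_pos: [0.4858, -0.2548, 0.124]
ee_rot: [-0.001, -0.013, 1.0, 0.002]
contact_force: [0.6, 0.0, 0.2]
gripper_width: 0.0856
```

Run:
```python
from h import *
plan((.477,-.2555,.08),np.pi/2+.018)
```

```text
pos [ 0.4858 -0.2548  0.124 ] t 56.1 yawY 1.597 tiltz [-0.002  0.003 -1.   ] j6 -0.51 w 0.0856 F [0.6 0.  0.2]
plan [array([ 0.22, -0.02,  1.1 ]), array([ 0.02, -0.02,  0.05]), array([ 2.000e-02,  4.000e-02, -2.089e+01])]
```

carry_out([
  [[-1, 0.2, 0, 0.2, 0, 0, 0.05], [-1, 0, 0, 0.4, 0, 0, 0], [-1, 0, 0, 0.5, 0, 0, 0], [-1, 0, 0, 0.5, 0, 0, 0], [-1, 0, 0, 0.4, 0, 0, 0], [-1, 0, 0, 0.2, 0, 0, 0], [-1, 0, 0, 0, 0, 0, 0], [-1, 0, 0, 0, 0, 0, 0]],
])

```text
t: 56.9
tool_pos: [0.4779, -0.2565, 0.036]
ee_rot: [0.002, -0.008, 1.0, 0.0]
contact_force: [-0.1, 0.3, 0.6]
gripper_width: 0.0853
```

Run:
```python
from h import *
plan((.477,-.2555,.025),np.pi/2+.018)
```

```text
pos [ 0.4779 -0.2565  0.036 ] t 56.9 yawY 1.586 tiltz [ 0.003  0.    -1.   ] j6 -0.51 w 0.0853 F [-0.1  0.3  0.6]
plan [array([0.02, 0.03, 0.27]), array([ 0.  ,  0.02, -0.02]), array([ 0.03, -0.  , 20.93])]
```

carry_out([
  [[-1, 0, 0, 0.15, 0, 0, 0], [-1, 0, 0, 0.1, 0, 0, 0], [1, 0, 0, 0, 0, 0, 0], [1, 0, 0, 0, 0, 0, 0], [1, 0, 0, 0, 0, 0, 0], [1, 0, 0, 0, 0, 0, 0], [1, 0, 0, 0, 0, 0, 0], [1, 0, 0, 0, 0, 0, 0], [1, 0, 0, 0, 0, 0, 0], [1, 0, 0, 0, 0, 0, 0]],
])

```text
t: 57.9
tool_pos: [0.4794, -0.2573, 0.0276]
ee_rot: [0.003, -0.008, 1.0, -0.001]
contact_force: [-0.5, -0.5, -1.0]
gripper_width: 0.0131
```

carry_out([
  [[1, 0, 0, -0.2, 0, 0, 0], [1, 0, 0, -0.4, 0, 0, 0], [1, 0, 0, -0.3, 0, 0, 0], [1, 0, 0, 0, 0, 0, 0], [1, -0.15, -0.3, 0, 0, 0, 0], [1, -0.15, -0.4, 0, 0, 0, 0], [1, 0, -0.2, 0, 0, 0, 0], [1, 0, 0, 0, 0, 0, 0], [1, 0, 0, 0, 0, 0, 0]],
])

```text
t: 58.8
tool_pos: [0.4921, -0.2957, 0.0646]
ee_rot: [0.003, -0.008, 1.0, -0.001]
contact_force: [-0.3, 0.7, -0.5]
gripper_width: 0.0129
```

Run:
```python
from h import *
plan((.49,-.292,.025),np.pi/2+.018)
c=read_camera("scene"); crop(c,140,220,110,90,7,"aa.png")
```

```text
pos [ 0.4921 -0.2957  0.0646] t 58.8 yawY 1.586 tiltz [ 0.005 -0.001 -1.   ] j6 -0.56 w 0.0129 F [-0.3  0.7 -0.5]
plan [array([0.06, 0.09, 0.99]), array([-0.01,  0.03, -0.02]), array([5.000e-02, 1.000e-02, 2.093e+01])]
```

View pics/aa.png

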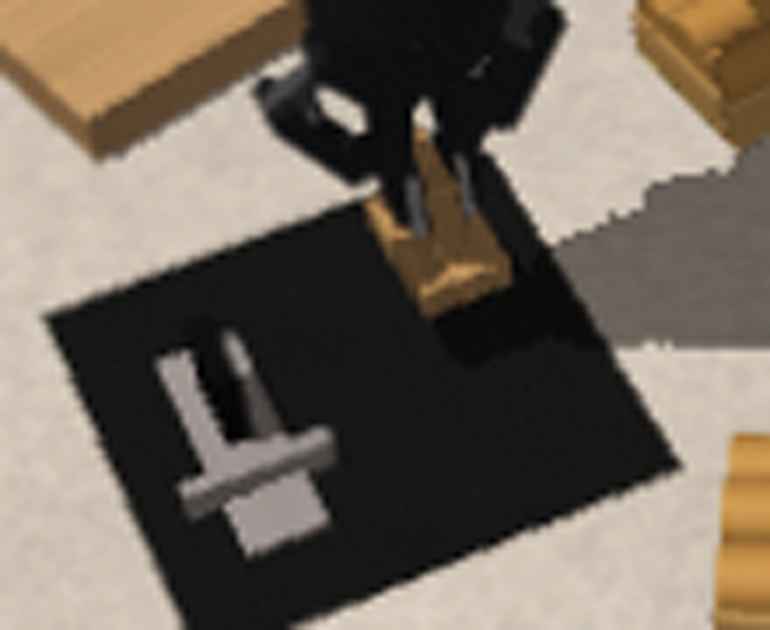

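The scraper is held over the mat, well inside the edges. Lower it.

carry_out([
  [[1, 0, 0.1, 0.2, 0, 0.03, 0], [1, 0, 0, 0.25, 0, 0, 0], [1, 0, 0, 0.2, 0, 0, 0], [1, 0, 0, 0.12, 0, 0, 0], [1, 0, 0, 0.06, 0, 0, 0], [1, 0, 0, 0.03, 0, 0, 0], [1, 0, 0, 0, 0, 0, 0]],
])

```text
t: 59.55
tool_pos: [0.491, -0.2895, 0.028]
ee_rot: [-0.0, -0.008, 1.0, -0.0]
contact_force: [-0.4, 0.6, -0.9]
gripper_width: 0.0133
```

Run:
```python
from h import *
plan((.49,-.292,.0276),np.pi/2+.018)
```

```text
pos [ 0.491  -0.2895  0.028 ] t 59.55 yawY 1.588 tiltz [-0.001 -0.001 -1.   ] j6 -0.55 w 0.0133 F [-0.4  0.6 -0.9]
plan [array([ 0.03, -0.06,  0.01]), array([-0.  , -0.  , -0.01]), array([-1.000e-02,  1.000e-02,  2.094e+01])]
```

carry_out([
  [[1, 0, 0, 0.03, 0, 0, 0], [0, 0, 0, 0, 0, 0, 0], [-1, 0, 0, 0, 0, 0, 0], [-1, 0, 0, 0, 0, 0, 0], [-1, 0, 0, 0, 0, 0, 0], [-1, 0, 0, 0, 0, 0, 0], [-1, 0, 0, -0.3, 0, 0, 0], [-1, 0, 0, -0.6, 0, 0, 0], [-1, 0, 0, -0.8, 0, 0, 0], [-1, 0, 0, -0.8, 0, 0, 0], [-1, 0, 0, -0.8, 0, 0, 0], [-1, 0, 0, -0.4, 0, 0, 0]],
])

```text
t: 60.75
tool_pos: [0.4896, -0.2885, 0.1819]
ee_rot: [-0.002, -0.008, 1.0, 0.001]
contact_force: [0.2, -0.9, -0.9]
gripper_width: 0.0857
```

carry_out([
  [[-1, 0.5, 0.3, 0, 0, 0, 0], [-1, 0.8, 0.5, -0.2, 0, 0, 0], [-1, 0.8, 0.5, -0.2, 0, 0, 0], [-1, 0.8, 0.5, -0.2, 0, 0, 0], [-1, 0.5, 0.3, 0, 0, 0, 0], [-1, 0, 0, 0, 0, 0, 0], [-1, 0, 0, 0, 0, 0, 0], [-1, 0, 0, 0, 0, 0, 0], [-1, 0, 0, 0, 0, 0, 0], [-1, 0, 0, 0, 0, 0, 0]],
])

```text
t: 61.75
tool_pos: [0.3511, -0.2061, 0.2161]
ee_rot: [0.004, -0.008, 1.0, -0.003]
contact_force: [0.9, -0.0, -0.7]
gripper_width: 0.0854
```

Run:
```python
from h import *
plan((.3,-.2,.2))
c=read_camera("scene"); crop(c,130,130,280,210,2.8,"bb2.png")
c=read_camera("top"); crop(c,0,0,560,420,1.4,"bb1.png")
```

```text
pos [ 0.3511 -0.2061  0.2161] t 61.75 yawY 1.588 tiltz [ 0.009 -0.006 -1.   ] j6 -0.55 w 0.0854 F [ 0.9 -0.  -0.7]
plan [array([1.28, 0.18, 0.39])]
```

View pics/bb2.png

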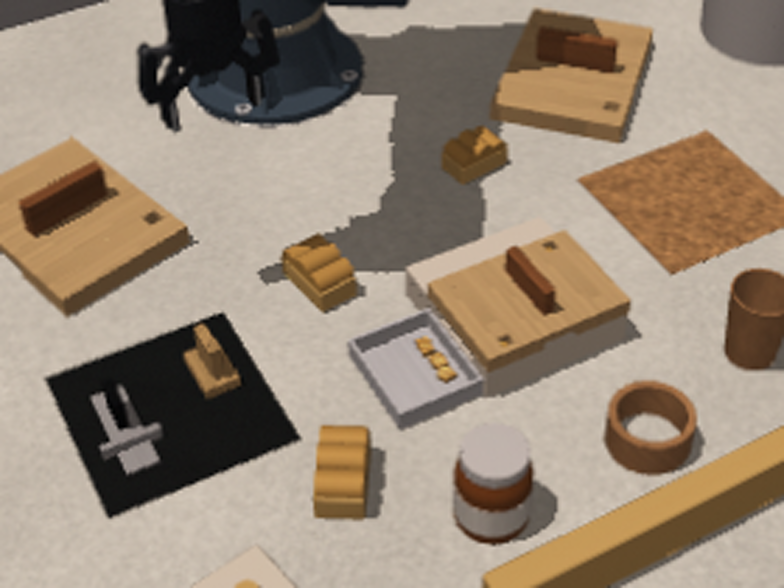

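View pics/bb1.png

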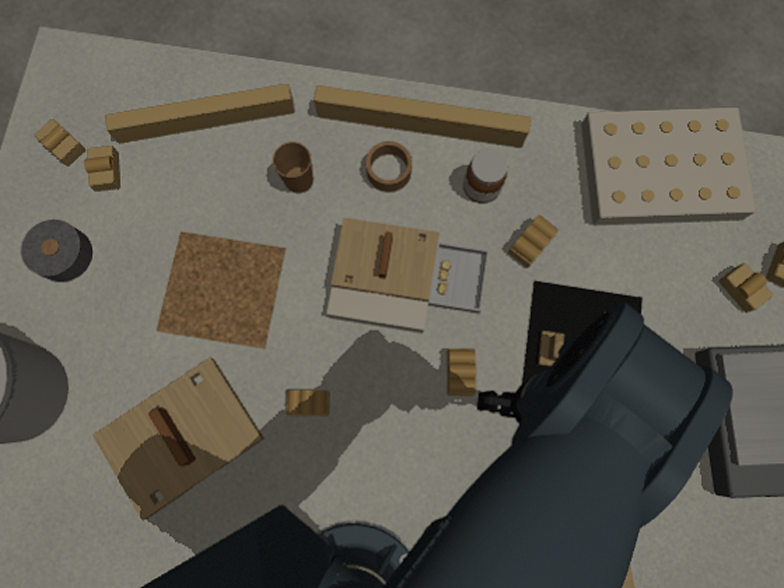

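Everything looks in place. Before handing in, one numeric check that the cover's corners match the start picture.

Run:
```python
from h import *
c=read_camera("scene")
a=cv2.cvtColor(cv2.imread("pics/scene0.png"),cv2.COLOR_BGR2GRAY).astype(np.float32)[205:265,275:360]
b=cv2.cvtColor(c["img"],cv2.COLOR_RGB2GRAY).astype(np.float32)[205:265,275:360]
print("cover patch shift px",cv2.phaseCorrelate(a,b))
sign_off()
```

```text
cover patch shift px ((0.28156769414220406, 0.18718035601613536), 0.8067405056070398)
the job is handed in; nothing more can be done
```

The job is done and handed in at about 62 s of robot time. The cover is back on its pins, and the three chips that were present are in the tray. The gauge and the scraper stand the right way up on the rubber mat.

- **Cover and chips:** I laid the cover flat on the cork mat and pushed the chips into the tray with the scraper block, keeping the fingers clear of them. The cover then went back on its two pins.
- **Gauge check:** I slid the blade into the slot until the stop met the cover, with a steady 6–8 N at the expected position. I then withdrew it and put it back on the mat.
- **Scraper knocked aside:** after I first put it back it got moved, and its foot hung slightly over the mat's edge. I picked it up again and set it well inside the mat.

**Last checks:**
- The cover's patch in the scene picture is within 0.3 px of the start picture, and the pins show in both holes.
- All three chips lie on the tray floor.
- In the scene view the scraper and gauge lie upright inside the mat, and the other things look unmoved. In the last top view the arm hid the gauge and part of the mat.
- The two cameras disagreed by about 4–6 mm in x, so I used their average. The contact positions agreed with it.

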